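# Shift change at the tool-battery charging dock

## Task

Change over the battery charging dock: swing its lid over past upright so that it stays open, then take out every battery pack that is locked down in its bay (those are charged; press one further in to trip its push-push latch, let it spring up and draw it out) and set them side by side, none on top of another, in the tin parts tray. A pack that is standing up in its bay was never pushed home and is not charging: leave it in its bay and press it home until it stays locked down. Finally shut the lid fully, and leave the other things on the bench where they are.

Things in the scene. Friction and masses are not known exactly. Their poses are not given: they have to be found in the camera images.
- lid (a joint): hinged lid of the charging dock, rad: 0 shut, 1.57 upright, 2.2 the stop leaning back. Low, aluminium-framed hood with a clear window, 122 x 292 mm and 34 mm high, hinged along the dock's rear edge; it balances just past upright (about 1.64), so it falls shut below that and stays open beyond it. Damped hinge; lifting needs about 2 N at the bar
- lid_bar (a point): middle of the lid's round handle bar: 10 mm thick, 110 mm long, along the dock's y axis, its two stalks 55 mm to either side. In the lid's plane it lies 160 mm ahead of the hinge line and 18 mm below it (z about 90 mm when shut), with 35 mm of free space between it and the lid's front wall
- lid_hinge (a point): middle of the lid's hinge line, 108 mm above the bench, at the dock's rear; the line runs along y of the dock. x of this frame points away from the lid's bar, so with the lid shut it is the dock's x axis (the dock's front looks to -x). The frame turns with the lid
- parts_tray: loose rectangular tin tray, 132 x 200 mm outside, walls 28 mm high and 2 mm thick, floor 2 mm; origin at the middle of its underside, x along the short side, y along the long side
- bay_1_mouth (a point): middle of the mouth of one of the dock's five bays, in the plane of the deck 74 mm above the bench; axes as the dock's (x to the rear, y along the row, z up). The bays stand in one row along y, 52 mm apart, in any order of their numbers; each is a black rectangular well 35.6 mm (x) by 41.6 mm (y). The fixed hinge panel stands 65 mm behind the middle of the row, 34 mm above the deck
- bay_2_mouth (a point): middle of the mouth of one of the dock's five bays, in the plane of the deck 74 mm above the bench; axes as the dock's (x to the rear, y along the row, z up). The bays stand in one row along y, 52 mm apart, in any order of their numbers; each is a black rectangular well 35.6 mm (x) by 41.6 mm (y). The fixed hinge panel stands 65 mm behind the middle of the row, 34 mm above the deck
- bay_3_mouth (a point): middle of the mouth of one of the dock's five bays, in the plane of the deck 74 mm above the bench; axes as the dock's (x to the rear, y along the row, z up). The bays stand in one row along y, 52 mm apart, in any order of their numbers; each is a black rectangular well 35.6 mm (x) by 41.6 mm (y). The fixed hinge panel stands 65 mm behind the middle of the row, 34 mm above the deck
- bay_4_mouth (a point): middle of the mouth of one of the dock's five bays, in the plane of the deck 74 mm above the bench; axes as the dock's (x to the rear, y along the row, z up). The bays stand in one row along y, 52 mm apart, in any order of their numbers; each is a black rectangular well 35.6 mm (x) by 41.6 mm (y). The fixed hinge panel stands 65 mm behind the middle of the row, 34 mm above the deck
- bay_5_mouth (a point): middle of the mouth of one of the dock's five bays, in the plane of the deck 74 mm above the bench; axes as the dock's (x to the rear, y along the row, z up). The bays stand in one row along y, 52 mm apart, in any order of their numbers; each is a black rectangular well 35.6 mm (x) by 41.6 mm (y). The fixed hinge panel stands 65 mm behind the middle of the row, 34 mm above the deck
- carrier_1_top (a point): middle of the top face of the spring carrier in bay 1, on which its pack stands; its z is 26 mm below the deck when sprung up, 51 mm when locked down, 58 mm at the bottom stop. Push-push latch: pressing the pack (or carrier) 4 to 7 mm below the locked depth and letting go locks a raised carrier and frees a locked one; the spring pushes up with 4 N (up) to 7 N (down), and its rise is damped
- carrier_2_top (a point): middle of the top face of the spring carrier in bay 2, on which its pack stands; its z is 26 mm below the deck when sprung up, 51 mm when locked down, 58 mm at the bottom stop. Push-push latch: pressing the pack (or carrier) 4 to 7 mm below the locked depth and letting go locks a raised carrier and frees a locked one; the spring pushes up with 4 N (up) to 7 N (down), and its rise is damped
- carrier_3_top (a point): middle of the top face of the spring carrier in bay 3, on which its pack stands; its z is 26 mm below the deck when sprung up, 51 mm when locked down, 58 mm at the bottom stop. Push-push latch: pressing the pack (or carrier) 4 to 7 mm below the locked depth and letting go locks a raised carrier and frees a locked one; the spring pushes up with 4 N (up) to 7 N (down), and its rise is damped
- carrier_4_top (a point): middle of the top face of the spring carrier in bay 4, on which its pack stands; its z is 26 mm below the deck when sprung up, 51 mm when locked down, 58 mm at the bottom stop. Push-push latch: pressing the pack (or carrier) 4 to 7 mm below the locked depth and letting go locks a raised carrier and frees a locked one; the spring pushes up with 4 N (up) to 7 N (down), and its rise is damped
- carrier_5_top (a point): middle of the top face of the spring carrier in bay 5, on which its pack stands; its z is 26 mm below the deck when sprung up, 51 mm when locked down, 58 mm at the bottom stop. Push-push latch: pressing the pack (or carrier) 4 to 7 mm below the locked depth and letting go locks a raised carrier and frees a locked one; the spring pushes up with 4 N (up) to 7 N (down), and its rise is damped
- pack_1_center (a point): centre of a loose battery pack: rounded grey block with a white cap, 34 mm (its x) by 40 mm (its y) by 52 mm tall (its z), 0.12 kg. It starts upright in bay 1, locked down or standing up, or is absent. Locked down, its top is about flush with the deck (1 mm proud) and its centre 25 mm below the deck; standing up, its top is 26 mm above the deck and its centre level with it
- pack_2_center (a point): centre of a loose battery pack: rounded grey block with a white cap, 34 mm (its x) by 40 mm (its y) by 52 mm tall (its z), 0.12 kg. It starts upright in bay 2, locked down or standing up, or is absent. Locked down, its top is about flush with the deck (1 mm proud) and its centre 25 mm below the deck; standing up, its top is 26 mm above the deck and its centre level with it
- pack_3_center (a point): centre of a loose battery pack: rounded grey block with a white cap, 34 mm (its x) by 40 mm (its y) by 52 mm tall (its z), 0.12 kg. It starts upright in bay 3, locked down or standing up, or is absent. Locked down, its top is about flush with the deck (1 mm proud) and its centre 25 mm below the deck; standing up, its top is 26 mm above the deck and its centre level with it
- pack_4_center (a point): centre of a loose battery pack: rounded grey block with a white cap, 34 mm (its x) by 40 mm (its y) by 52 mm tall (its z), 0.12 kg. It starts upright in bay 4, locked down or standing up, or is absent. Locked down, its top is about flush with the deck (1 mm proud) and its centre 25 mm below the deck; standing up, its top is 26 mm above the deck and its centre level with it
- pack_5_center (a point): centre of a loose battery pack: rounded grey block with a white cap, 34 mm (its x) by 40 mm (its y) by 52 mm tall (its z), 0.12 kg. It starts upright in bay 5, locked down or standing up, or is absent. Locked down, its top is about flush with the deck (1 mm proud) and its centre 25 mm below the deck; standing up, its top is 26 mm above the deck and its centre level with it
- grease_pot_center (a point): white plastic bottle with a red pointed cap, 44 mm across, 90 mm tall, standing; its middle. Not part of the job
- big_bolt_center (a point): black socket screw standing on its head, 24 mm across, 76 mm tall; its middle. Not part of the job
- hexkey_8_center (a point): black L-shaped hex key, 49 x 164 mm, 8 mm thick, lying flat; its middle. Not part of the job
Things that resemble listed ones, but are neither listed nor needed, are in the scene too. Leave any purple look-alike of the parts_tray alone.

How it is judged:
By the outcome, as a careful person would: the job done as asked, in the order asked, and still so for the second after the job is handed in, with the robot touching nothing.
Of pack_2, pack_3, pack_5 only 2 to 3 are there at a start; the rules pass over those that are not, and their reading is None.
Of pack_1, pack_4 only 1 to 2 are there at a start; the rules pass over those that are not, and their reading is None.
At some moment in a run one of parts_tray may be knocked a few centimetres aside while the robot is not near it.
Once in a run the grip may slacken for a moment while it holds something.
It also fails if it takes over 210 s, if anything falls off the work surface, if the arm or the gripper's body presses on something with over 40 N, if the wrist force passes 120 N, or if a joint passes its speed limit or range.

## Robot

A 7-joint arm with a two-finger parallel gripper is mounted at the origin on the work surface; the furniture and walls round the work are solid. World frame = base frame: x ahead of the robot, y to its left, z up, the work surface at z = 0. Lengths are in m, angles in rad, forces in N, time in s.
With the tool pointing down it reaches from about 0.4 to 0.85 m from the base axis. Payload 4.5 kg.
Tool frame: the origin (TCP) lies on the centre line of the jaws, within the pads' length; the fingertips stand 17 mm ahead of it and the grasp point (between the pads) lies 2 mm behind it; z points along the fingers, x is the direction in which the jaws open and shut, and the axes are right-handed (so a half turn about z gives the same grasp; the last joint's range is limited). The gripper opens to 85 mm and grips with 20 to 120 N. Pads are 22 mm wide; open, the fingers measure 114 mm over their backs; the gripper's body (76 mm by 85 mm) begins 54 mm behind the grasp point. The pads swing forward as they close: fully open they stand 13 mm farther back than shut.
Start: joints at [1.383, 0.689, -0.195, 1.565, 0.157, 0.902, -0.215], TCP at [0.138, -0.61, 0.248] pointing down, gripper open.
Joint ranges: [-3.01, 3.01], [-0.46, 2.08], [-1.47, 1.51], [0.13, 2.56], [-1, 4.14], [0.04, 2.09], [-2.66, 2.66]. Speed limits (rad/s): [2.57, 2.57, 3.14, 3.14, 3.14, 3.14, 3.14].

## Interface

Orientations are given as a unit quaternion [x, y, z, w].
In Python, from plant import status, camera, job_done gives the robot as it stands.
- The arm moves only by the shell command python3 -m creep 'ROWS' [OPENING]. ROWS is JSON, one flat list of numbers, 6 for each row, row after row: the shift along the tool's x, y, z in m, then the turn, a rotation vector about the tool's x, y, z in degrees. In form: [dx, dy, dz, rx, ry, rz, dx, dy, dz, rx, ry, rz, ...]. A call has 1 to 20 rows; each row shifts and turns the commanded pose from where the row before left it, along the tool's axes as they then stand; what a row does not reach is not made up. A row lasts 1/8 s, in which the tool goes at most 62.5 mm and 10.7 degrees, less where a joint would pass 70% of its speed; a pose out of reach is approached as far as the arm can. A call with a gripper value outside its range is refused whole. OPENING is the gripper's target within -1 to 1 (fully open at 1, half-way at 0, shut at -1), set as the call begins (- or left out, the last holds). The fingers move at their own pace and stop on an object; the grip force is fixed at half the most. Time passes only in rows, so rows that do not move let the fingers close. It gives the time, the measured TCP pose, the force and the opening at its end, in the units of the state.
- status.read_state(): the state, without advancing time (a new reading comes with each control period).
- camera(name): name is "scene" or "side" or "wrist"; returns a dict with "image" (480x640x3 uint8, red, green, blue), "fx", "fy", "cx", "cy" (pixels), "world_from_camera" (4x4, takes a point from camera to world coordinates); the wrist camera has in their place "hand_eye" (4x4, takes a point from camera to tool coordinates, whose origin is the TCP and whose axes are the tool frame's). Camera axes: x right, y up, looking along -z (the intrinsics and any distortion apply to the point x, -y, -z); pixel columns grow to the right and rows downward; lengths in m; the calibration is good to about 2 mm. The wrist camera is an equidistant fisheye: a pixel r from the principal point sees the ray r / f radians off the axis. A picture is of the moment at which its call begins: read the wrist's pose just before it. There is no depth.
- job_done(): hands the job in, once; it reports no verdict.
The state is a dict: "clock": time; "joint_positions": joint angles; "joint_vel": joint speeds; "tau": joint torques, N m; "eef_pos": TCP position; "ee_rot": TCP orientation; "wrist_force": force on the tool from outside, world axes, zero at the start; "torque": the same for the moment, N m; "opening": finger opening in m.
Only numpy, scipy, OpenCV 4.12 (cv2) and the standard library are available. Lean on these libraries where they do the work, as an engineer would, in place of code of your own. Each camera call takes 0.05 s, during which the arm holds its last target.

## Working session

There is one attempt and no reset: what is moved stays moved. The work goes in short steps, Python scripts to look and compute and a shell command to move; the robot and the scene stay as the last step left them, time stands still between calls to the robot, and variables do not carry over. Pictures are saved under pics/ and viewed, and the job is handed in when it is done.

```bash
ls; mkdir -p pics; python3 - <<'E'
from plant import status, camera
import cv2,json,numpy as np
s=status.read_state(); print({k:np.round(v,3).tolist() for k,v in s.items()})
for n in ["scene","side","wrist"]:
    c=camera(n); cv2.imwrite(f"pics/{n}0.png",c["image"][:,:,::-1])
    print(n,{k:(np.round(v,4).tolist()) for k,v in c.items() if k!="image"})
E
```

```text
pics
{'clock': 0.0, 'joint_positions': [1.383, 0.69, -0.195, 1.566, 0.157, 0.902, -0.215], 'joint_vel': [-0.001, 0.001, -0.0, 0.0, 0.002, -0.001, 0.0], 'tau': [0.0, -53.96, -1.266, -15.854, 0.009, 0.01, -0.0], 'eef_pos': [0.137, -0.609, 0.247], 'ee_rot': [0.781, -0.624, -0.001, -0.001], 'wrist_force': [-0.025, 0.651, -0.514], 'torque': [0.004, 0.069, 0.014], 'opening': 0.085}
scene {'fx': 580.1872, 'fy': 580.1872, 'cx': 315.0645, 'cy': 238.7823, 'world_from_camera': [[0.8813, 0.2629, -0.3928, -0.2503], [-0.4726, 0.4907, -0.732, -1.1449], [0.0003, 0.8308, 0.5566, 1.0147], [0.0, 0.0, 0.0, 1.0]]}
side {'fx': 469.3048, 'fy': 469.3048, 'cx': 316.3395, 'cy': 237.2227, 'world_from_camera': [[-0.8217, 0.2315, -0.5208, -0.1265], [-0.5699, -0.3319, 0.7517, 0.7687], [0.0011, 0.9145, 0.4046, 0.4766], [0.0, 0.0, 0.0, 1.0]]}
wrist {'fx': 371.6483, 'fy': 371.6483, 'cx': 318.4933, 'cy': 243.8198, 'hand_eye': [[1.0, 0.0003, -0.0, 0.0001], [0.0003, -0.9646, -0.2639, -0.0655], [-0.0001, 0.2639, -0.9646, -0.1264], [0.0, 0.0, 0.0, 1.0]]}
```

View pics/scene0.png

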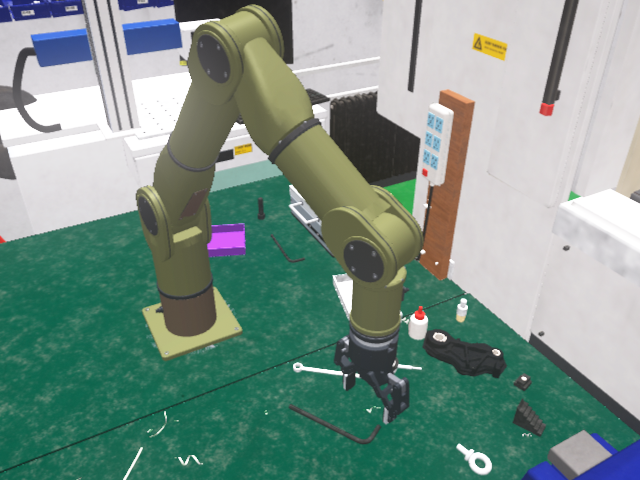

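View pics/side0.png

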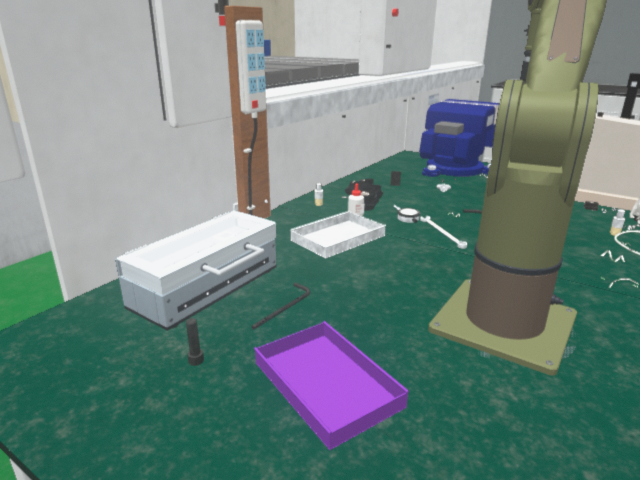

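View pics/wrist0.png

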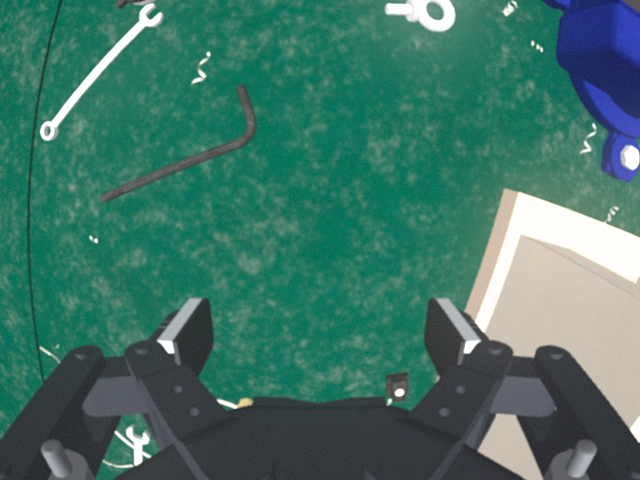

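The side view shows the dock (lid shut, bar at about (232,262)), the tin tray at (338,233), the purple look-alike at (330,380), the bolt at (193,342) and a hex key at (282,305). I'll enlarge the dock and the tray.

```bash
cat > h.py <<'E'
import numpy as np, cv2
from scipy.spatial.transform import Rotation as R
from plant import status, camera
def setup(c):
    return c
def ray(c,u,v,T=None):
    if "hand_eye" in c:
        x=(u-c["cx"])/c["fx"]; y=(v-c["cy"])/c["fy"]; r=np.hypot(x,y)
        d=np.array([np.sin(r)*x/max(r,1e-9),np.sin(r)*y/max(r,1e-9),np.cos(r)])
        W=T@np.array(c["hand_eye"])
    else:
        d=np.array([(u-c["cx"])/c["fx"],(v-c["cy"])/c["fy"],1.]); W=np.array(c["world_from_camera"])
    d=d*[1,-1,-1]
    return W[:3,3],W[:3,:3]@d
def onz(c,u,v,z,T=None):
    o,d=ray(c,u,v,T); return o+d*(z-o[2])/d[2]
def tool():
    s=status.read_state(); T=np.eye(4); T[:3,:3]=R.from_quat(s["ee_rot"]).as_matrix(); T[:3,3]=s["eef_pos"]; return T
def proj(c,p,T=None):
    W=np.array(c["world_from_camera"]) if "world_from_camera" in c else T@np.array(c["hand_eye"])
    q=np.linalg.inv(W)@np.append(p,1); x,y,z=q[0],-q[1],-q[2]
    if "hand_eye" in c:
        rr=np.hypot(x,y); th=np.arctan2(rr,z); k=th/max(rr,1e-9); return c["cx"]+c["fx"]*k*x,c["cy"]+c["fy"]*k*y
    return c["cx"]+c["fx"]*x/z,c["cy"]+c["fy"]*y/z
def show(c,name,box,scale):
    a,b,w,h=box; im=c["image"][b:b+h,a:a+w,::-1]; im=cv2.resize(im,None,fx=scale,fy=scale,interpolation=cv2.INTER_CUBIC); cv2.imwrite("pics/"+name,im)
E
python3 - <<'E'
from h import *
c=camera("side"); show(c,"s1.png",(100,190,300,190),2.6)
E
```

```text
(no output)
```

View pics/s1.png

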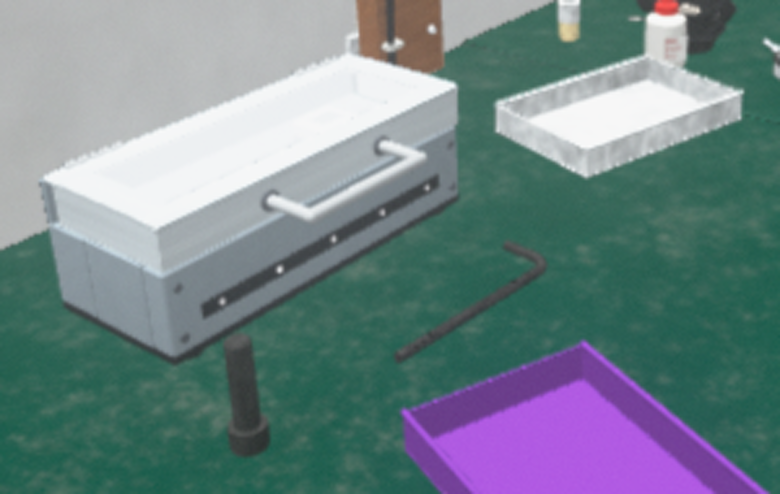

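```bash
python3 - <<'E'
from h import *
c=camera("side")
def P(x,y,z): return onz(c,100+(x+.5)/2.6-.5,190+(y+.5)/2.6-.5,z)
for n,x,y,z in [("barL",310,212,.09),("barR",422,156,.09),("stalkL",268,201,.09),("stalkR",382,147,.09),("lidFL",158,230,.108),("lidFR",457,85,.108),("lidBL",45,182,.108),("lidBR",350,57,.108),("dockF bottom",176,360,0),("dockFR bottom",457,202,0),
 ("tL",497,106,.028),("tF",586,154,.028),("tR",742,92,.028),("tB",652,58,.028),("tF0",586,177,0),("bolt",249,445,0),("pot",666,60,0)]:
    print(n,np.round(P(x,y,z),3))
E
```

```text
barL [0.427 0.269 0.09 ]
barR [0.423 0.159 0.09 ]
stalkL [0.462 0.274 0.09 ]
stalkR [0.458 0.164 0.09 ]
lidFL [0.462 0.363 0.108]
lidFR [0.462 0.07  0.108]
lidBL [0.579 0.363 0.108]
lidBR [0.577 0.073 0.108]
dockF bottom [0.477 0.354 0.   ]
dockFR bottom [0.467 0.069 0.   ]
tL [ 0.525 -0.063  0.028]
tF [ 0.398 -0.023  0.028]
tR [ 0.352 -0.225  0.028]
tB [ 0.471 -0.255  0.028]
tF0 [ 0.404 -0.033  0.   ]
bolt [ 0.369  0.387 -0.   ]
pot [ 0.493 -0.322  0.   ]
```

Measured from the side view:
- The bar middle is at about (0.425, 0.215), and the bar runs along world y.
- The dock yaw is about 0 and the hinge is at x of about 0.585.
- The tin tray (white/grey, 133 x 207 mm measured) is at about (0.437, -0.14). The purple one is the look-alike.

First I turn the tool so that its x is the world x.

```bash
python3 -m creep '[0,0,0,0,0,-9.65,0,0,0,0,0,-9.65,0,0,0,0,0,-9.65,0,0,0,0,0,-9.65,0,0,0,0,0,-9.65,0,0,0,0,0,-9.65,0,0,0,0,0,-9.65,0,0,0,0,0,-9.65,0,0,0,0,0,0]'; python3 -c "
from h import *
print(tool().round(4),status.read_state()['joint_positions'])"
```

```text
clock: 1.38
eef_pos: [0.1372, -0.6096, 0.248]
ee_rot: [1.0, -0.002, 0.0, -0.0]
wrist_force: [0.6, 0.1, 0.3]
opening: 0.0853
[[ 1.000e+00 -3.700e-03  2.000e-04  1.372e-01]
 [-3.700e-03 -1.000e+00  6.000e-04 -6.096e-01]
 [ 2.000e-04 -6.000e-04 -1.000e+00  2.480e-01]
 [ 0.000e+00  0.000e+00  0.000e+00  1.000e+00]] [ 1.58529209  0.73655677 -0.57540355  1.55366641  0.45268051  0.98774436
  0.87191791]
```

```bash
python3 -m creep '[0.03,-0.041,-0.008,0,0,0,0.03,-0.041,-0.008,0,0,0,0.03,-0.041,-0.008,0,0,0,0.03,-0.041,-0.008,0,0,0,0.03,-0.041,-0.008,0,0,0,0.03,-0.041,-0.008,0,0,0,0.03,-0.041,-0.008,0,0,0,0.03,-0.041,-0.008,0,0,0,0.03,-0.041,-0.008,0,0,0,0.03,-0.041,-0.008,0,0,0,0,0,0,0,0,0,0,0,0,0,0,0]'; python3 -c "
from h import *
T=tool();print(T.round(4)[:3,3],status.read_state()['joint_positions']);c=camera('wrist');show(c,'w1.png',(0,0,640,480),1)"
```

```text
clock: 2.88
eef_pos: [0.4376, -0.2007, 0.3281]
ee_rot: [1.0, -0.002, -0.0, 0.0]
wrist_force: [0.4, 0.4, 0.6]
opening: 0.0852
[ 0.4376 -0.2007  0.3281] [ 0.76220745  0.4484026  -0.64207235  1.85871446  0.32793147  0.94221836
 -0.03220697]
```

View pics/w1.png

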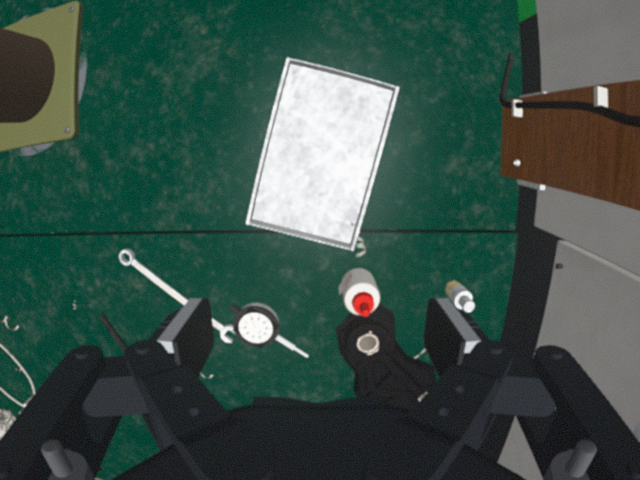

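The wrist view shows the tin tray rim corners at about (289,59), (399,88), (354,249) and (247,222). The pot is at (361,295).

```bash
cat >> h.py <<'E'
def tray(c,T,px):
    p=np.array([onz(c,u,v,.028,T)[:2] for u,v in px]); print(p.round(3).tolist()); 
    l=p[0]-p[3]+p[1]-p[2]; print("centre",p.mean(0).round(4),"sides",[round(np.linalg.norm(p[i]-p[i-1]),3) for i in range(4)],"long axis yaw deg",np.degrees(np.arctan2(l[1],l[0])).round(1))
E
python3 - <<'E'
from h import *
T=tool();c=camera('wrist')
tray(c,T,[(289,59),(399,88),(354,249),(247,222)])
print(onz(c,361,285,.05,T))
E
```

```text
[[0.403, -0.035], [0.528, -0.067], [0.478, -0.258], [0.35, -0.224]]
centre [ 0.4398 -0.1462] sides [np.float64(0.197), np.float64(0.13), np.float64(0.198), np.float64(0.132)] long axis yaw deg 74.9
[ 0.48480043 -0.29601984  0.05      ]
```

```bash
python3 -m creep '[0,-0.047,0.01,0,0,0,0,-0.047,0.01,0,0,0,0,-0.047,0.01,0,0,0,0,-0.047,0.01,0,0,0,0,-0.047,0.01,0,0,0,0,-0.047,0.01,0,0,0,0,0,0,0,0,0,0,0,0,0,0,0]' -0.3; python3 -c "
from h import *
T=tool();print(T.round(4)[:3,3]);c=camera('wrist');show(c,'w2.png',(0,0,640,480),1)"
```

```text
clock: 3.98
eef_pos: [0.4385, 0.0802, 0.268]
ee_rot: [1.0, -0.002, -0.0, 0.001]
wrist_force: [0.1, 0.0, 0.8]
opening: 0.0298
[0.4385 0.0802 0.268 ]
```

View pics/w2.png

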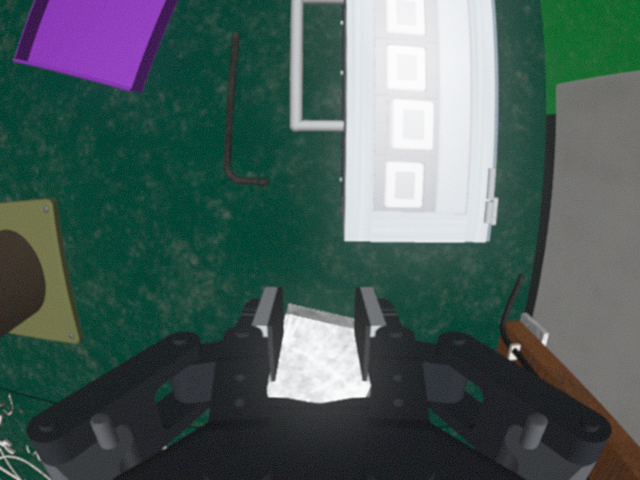

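Four packs are visible through the window from here, and the one at (411,124) looks larger, so it is probably standing. The bar runs along u of about 297.

```bash
python3 - <<'E'
from h import *
T=tool();c=camera('wrist')
for n,u,v,z in [("bar",296.5,10,.09),("bar",296.5,115,.09),("barend",297,126,.09),("lidF",344,20,.108),("lidFcorner",344,241,.108),("lidR",490,241,.108),("p",404,185,.075),("p",411,124,.1),("p",406,68,.075),("p",405,14,.075)]: print(n,onz(c,u,v,z,T).round(4))
E
```

```text
bar [0.4203 0.2615 0.09  ]
bar [0.4201 0.1703 0.09  ]
barend [0.4204 0.1613 0.09  ]
lidF [0.4579 0.2458 0.108 ]
lidFcorner [0.4577 0.0697 0.108 ]
lidR [0.5845 0.0692 0.108 ]
p [0.5124 0.1114 0.075 ]
p [0.5114 0.1637 0.1   ]
p [0.5134 0.215  0.075 ]
p [0.5139 0.2662 0.075 ]
```

```bash
python3 -m creep '[-0.006,-0.045,0.02,0,0,0,-0.006,-0.045,0.03,0,0,0,-0.0055,-0.046,0.03,0,0,0,0,0,0.03,0,0,0,0,0,0.02,0,0,0,0,0,0,0,0,0]' -0.4; python3 -c "
from h import *
T=tool();print(T.round(4)[:3,3]);c=camera('wrist');show(c,'w3.png',(0,0,640,480),1);c=camera('side');show(c,'s3.png',(100,140,220,190),3)"
```

```text
clock: 4.82
eef_pos: [0.4213, 0.216, 0.1374]
ee_rot: [1.0, -0.002, -0.001, 0.001]
wrist_force: [-0.2, -0.3, 0.3]
opening: 0.0258
[0.4213 0.216  0.1374]
```

View pics/w3.png

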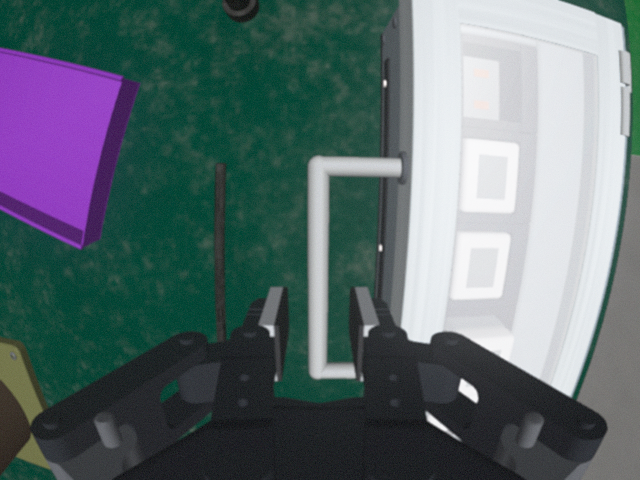

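View pics/s3.png

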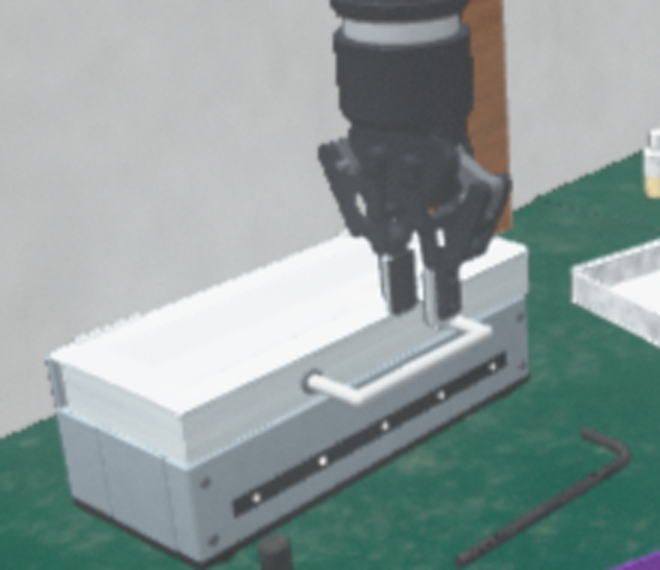

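The bar at (318,265) is centred between the fingers, and the far bay at (482,85) is empty. I go down and grip.

```bash
python3 -m creep '[0,0,0.025,0,0,0,0,0,0.021,0,0,0,0,0,0,0,0,0]'; python3 -m creep '[0,0,0,0,0,0,0,0,0,0,0,0,0,0,0,0,0,0,0,0,0,0,0,0]' -1
```

```text
clock: 5.3
eef_pos: [0.4216, 0.2173, 0.0924]
ee_rot: [1.0, -0.001, -0.0, 0.0]
wrist_force: [0.0, 0.6, 0.9]
opening: 0.0257
clock: 5.8
eef_pos: [0.4209, 0.2179, 0.0933]
ee_rot: [1.0, -0.001, 0.0, -0.0]
wrist_force: [-3.8, 0.3, 7.6]
opening: 0.0078
```

```bash
python3 - <<'E'
import numpy as np
th=np.linspace(0,1.95,20)-.112
x=-.161*np.cos(th); z=.161*np.sin(th)
print(np.c_[np.diff(x),-np.diff(z)].round(4).tolist())
E
```

```text
[[-0.001, -0.0165], [0.0007, -0.0165], [0.0024, -0.0163], [0.004, -0.016], [0.0057, -0.0155], [0.0072, -0.0149], [0.0087, -0.014], [0.0101, -0.0131], [0.0114, -0.012], [0.0125, -0.0107], [0.0136, -0.0094], [0.0145, -0.008], [0.0152, -0.0064], [0.0158, -0.0048], [0.0162, -0.0032], [0.0164, -0.0015], [0.0165, 0.0002], [0.0164, 0.0019], [0.0161, 0.0035]]
```

```bash
python3 -m creep '[-0.001,0,-0.0165,0,0,0,0.0007,0,-0.0165,0,0,0,0.0024,0,-0.0163,0,0,0,0.004,0,-0.016,0,0,0,0.0057,0,-0.0155,0,0,0,0.0072,0,-0.0149,0,0,0,0.0087,0,-0.014,0,0,0,0.0101,0,-0.0131,0,0,0,0.0114,0,-0.012,0,0,0,0.0125,0,-0.0107,0,0,0]'; python3 -c "
from h import *
c=camera('side');show(c,'s4.png',(100,100,220,190),3)"
```

```text
clock: 7.05
eef_pos: [0.477, 0.2174, 0.2385]
ee_rot: [1.0, 0.0, -0.005, 0.002]
wrist_force: [-14.8, -1.6, 11.9]
opening: 0.0078
```

View pics/s4.png

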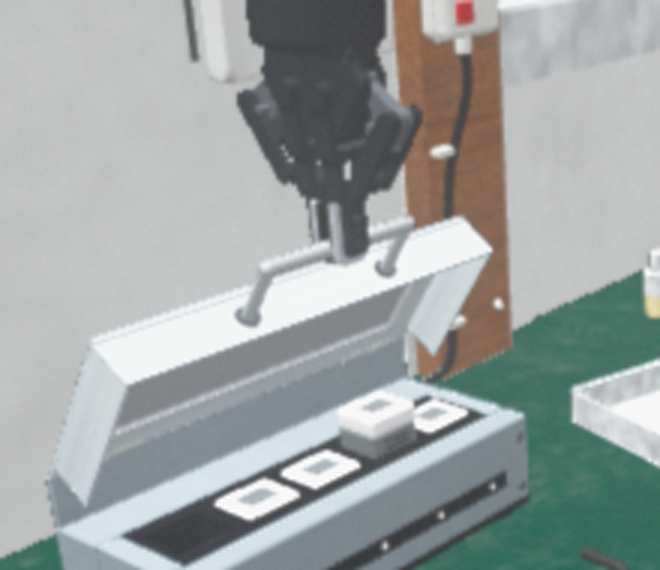

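```bash
python3 -m creep '[0.0128,0,-0.0114,0,0,0,0.0145,0,-0.009,0,0,0,0.0152,0,-0.0070,0,0,0,0.0158,0,-0.0053,0,0,0,0.0162,0,-0.0032,0,0,0,0.0164,0,-0.0015,0,0,0,0.0165,0,0.0002,0,0,0,0.0164,0,0.0015,0,0,0,0.0161,0,0.003,0,0,0,0,0,0,0,0,0]'
```

```text
clock: 8.35
eef_pos: [0.6246, 0.216, 0.2714]
ee_rot: [1.0, -0.002, 0.001, 0.0]
wrist_force: [-0.2, -3.0, 3.8]
opening: 0.0073
```

```bash
python3 -m creep '[0,0,0,0,0,0,0,0,0,0,0,0,0,0,0,0,0,0]' -0.4;python3 -m creep '[0,0,-0.03,0,0,0,-0.01,0,-0.04,0,0,0,-0.04,0,0,0,0,0,-0.05,0,0,0,0,0,-0.05,0,0,0,0,0,0,0,0,0,0,0]' -1; python3 -c "
from h import *
T=tool();print(T.round(4)[:3,3]);c=camera('side');show(c,'s5.png',(100,100,220,190),3);c=camera('wrist');show(c,'w5.png',(0,0,640,480),1)"
```

```text
clock: 8.72
eef_pos: [0.6226, 0.2179, 0.2706]
ee_rot: [1.0, -0.0, 0.0, -0.0]
wrist_force: [0.9, 0.0, 0.5]
opening: 0.0254
clock: 9.48
eef_pos: [0.4684, 0.2181, 0.3407]
ee_rot: [1.0, 0.002, -0.001, 0.001]
wrist_force: [0.8, -0.3, 0.4]
opening: 0.0003
[0.4684 0.2181 0.3407]
```

View pics/s5.png

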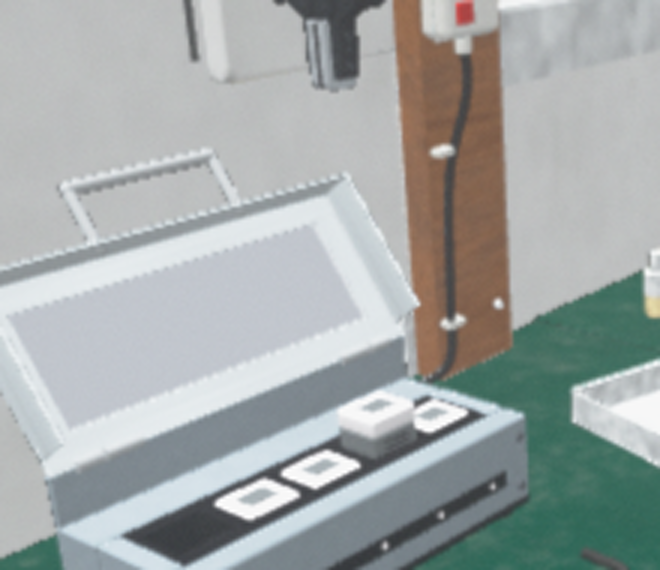

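View pics/w5.png

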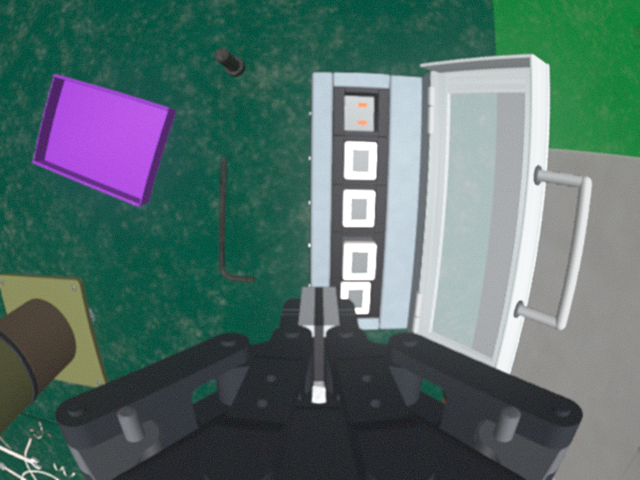

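The lid stays open. Row from the far end: empty bay at (361,112), locked pack at (361,160), locked pack at (359,208), standing pack at (359,262), locked pack at (355,297).

```bash
python3 - <<'E'
from h import *
T=tool();c=camera('wrist')
for n,u,v,z in [("well",361,112,.048),("p",361,160.5,.075),("p",359,208.5,.075),("stand",359.5,262,.1),("p",355,297,.075)]: print(n,onz(c,u,v,z,T).round(4))
c=camera('side')
for n,x,y,z in [("p",259,501,.075),("p",320,468,.075),("stand",376,410,.1),("p",438,416,.075)]: print(n,onz(c,100+x/3,100+y/3,z).round(4))
E
```

```text
well [0.5196 0.3218 0.048 ]
p [0.5169 0.2679 0.075 ]
p [0.5156 0.2163 0.075 ]
stand [0.5148 0.1642 0.1   ]
p [0.514  0.1136 0.075 ]
p [0.51   0.2718 0.075 ]
p [0.5135 0.2181 0.075 ]
stand [0.5081 0.1703 0.1   ]
p [0.5072 0.1132 0.075 ]
```

```bash
python3 -m creep '[0.0155,-0.017,0.03,0,0,0,0.0155,-0.017,0.05,0,0,0,0.0155,-0.016,0.05,0,0,0,0,0,0.05,0,0,0,0,0,0.045,0,0,0,0,0,0.008,0,0,0,0,0,0,0,0,0]'; python3 -m creep '[0,0,0.005,0,0,0,0,0,0.005,0,0,0,0,0,0.0035,0,0,0,0,0,0,0,0,0,0,0,0,0,0,0]'; python3 -c "
from h import *
c=camera('wrist');show(c,'w6.png',(160,100,320,240),2)"
```

```text
clock: 10.55
eef_pos: [0.5204, 0.2681, 0.1078]
ee_rot: [1.0, -0.001, 0.0, -0.0]
wrist_force: [0.7, -0.3, 1.1]
opening: -0.0002
clock: 11.18
eef_pos: [0.5196, 0.2677, 0.0941]
ee_rot: [1.0, -0.001, 0.0, -0.0]
wrist_force: [0.1, 0.1, 0.8]
opening: 0.0001
```

View pics/w6.png

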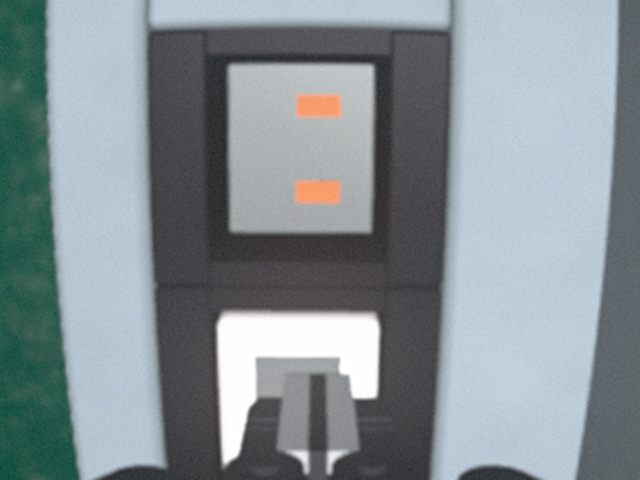

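```bash
python3 -m creep '[-0.004,0,0.002,0,0,0,0,0,0.003,0,0,0,0,0,0.003,0,0,0,0,0,0,0,0,0]'
```

```text
clock: 11.72
eef_pos: [0.5167, 0.2679, 0.0867]
ee_rot: [1.0, -0.001, 0.001, -0.0]
wrist_force: [1.1, -0.3, 5.5]
opening: -0.0003
```

```bash
python3 -m creep '[0,0,0.001,0,0,0,0,0,0,0,0,0]';  python3 -m creep '[0,0,-0.02,0,0,0,0,0,-0.03,0,0,0,0,0,-0.01,0,0,0,0,0,0,0,0,0,0,0,0,0,0,0]'; python3 -c "
from h import *
T=tool();print(T[:3,3]);c=camera('wrist');show(c,'w7.png',(160,100,320,240),2);c=camera('side');show(c,'s7.png',(100,150,220,190),3)"
```

```text
clock: 11.98
eef_pos: [0.5168, 0.2679, 0.0859]
ee_rot: [1.0, -0.001, 0.001, -0.0]
wrist_force: [1.7, -1.0, 5.9]
opening: 0.0001
clock: 12.6
eef_pos: [0.5149, 0.2672, 0.1439]
ee_rot: [1.0, -0.001, -0.001, 0.001]
wrist_force: [-0.2, 0.0, -0.2]
opening: -0.0
[0.51493768 0.26715468 0.14391694]
```

View pics/s7.png

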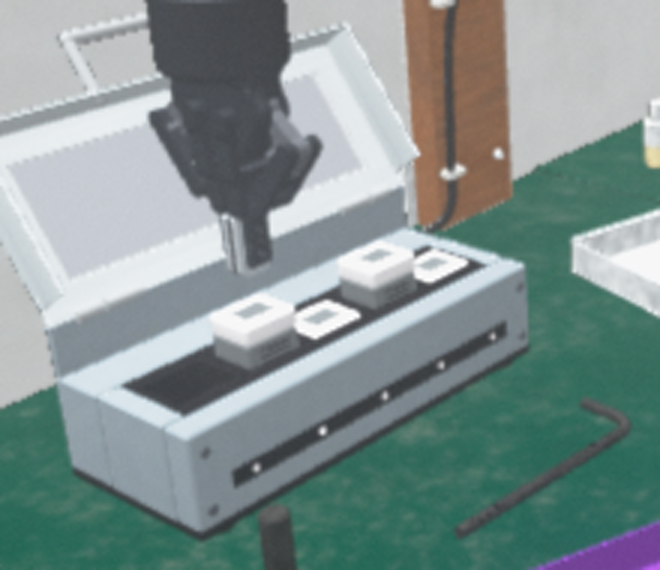

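View pics/w7.png

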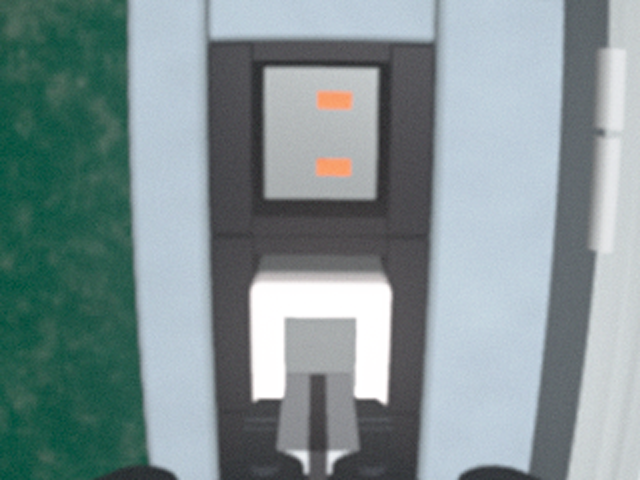

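It sprang up. With the jaws shut, I now do the next one, at y = 0.216.

```bash
python3 -m creep '[0,0.051,0,0,0,0,0,0,0.03,0,0,0,0,0,0.018,0,0,0,0,0,0.005,0,0,0,0,0,0.005,0,0,0,0,0,0,0,0,0,0,0,0,0,0,0]'
```

```text
clock: 13.58
eef_pos: [0.5149, 0.2159, 0.0874]
ee_rot: [1.0, -0.001, -0.0, 0.001]
wrist_force: [-1.8, -3.1, 5.0]
opening: 0.0003
```

```bash
python3 -m creep '[0,0,0.0015,0,0,0,0,0,0,0,0,0]';  python3 -m creep '[0,0,-0.02,0,0,0,0,0,-0.03,0,0,0,0,0,-0.01,0,0,0,0,0.051,0,0,0,0,0,0.051,0,0,0,0,0,0,0,0,0,0]'; python3 -c "
from h import *
T=tool();print(T[:3,3]);c=camera('wrist');show(c,'w8.png',(160,100,320,240),2)"
```

```text
clock: 13.82
eef_pos: [0.5149, 0.2159, 0.086]
ee_rot: [1.0, -0.001, -0.0, 0.001]
wrist_force: [-2.4, -2.2, 5.5]
opening: 0.0002
clock: 14.58
eef_pos: [0.5149, 0.1085, 0.1446]
ee_rot: [1.0, -0.005, -0.001, 0.003]
wrist_force: [-0.3, 0.9, -1.3]
opening: 0.0003
[0.51489233 0.10854798 0.1445541 ]
```

View pics/w8.png

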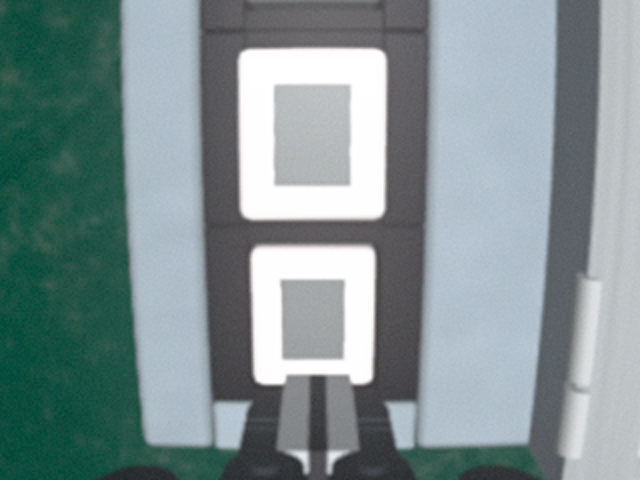

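```bash
python3 - <<'E'
from h import *
T=tool();print(T[:3,3]);c=camera('wrist')
print(onz(c,316.3,257,.075,T),onz(c,316.3,167,.1,T))
show(c,'w9.png',(0,0,640,480),1)
c=camera('side');show(c,'s9.png',(100,150,220,190),3)
E
```

```text
[0.51524684 0.11227314 0.14497202]
[0.51289777 0.11720082 0.075     ] [0.51345482 0.16813666 0.1       ]
```

View pics/w9.png

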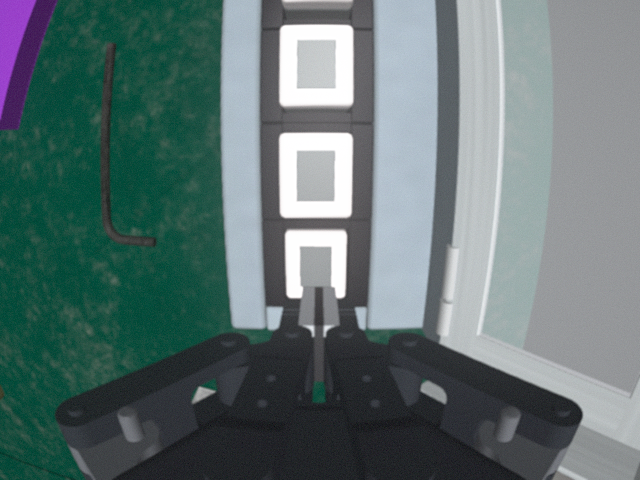

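View pics/s9.png

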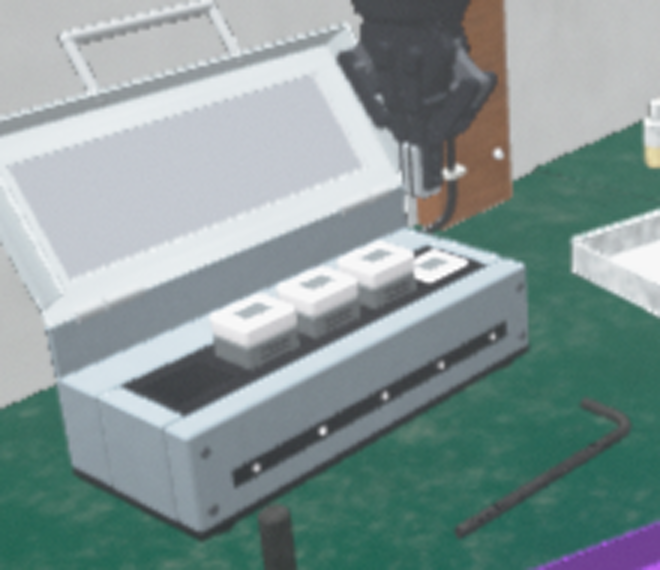

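The second pack sprang up. The originally standing one is third, at y of about 0.165. I press the last locked one, at y of about 0.114.

```bash
python3 -m creep '[0,-0.002,0,0,0,0,0,0,0.03,0,0,0,0,0,0.018,0,0,0,0,0,0.005,0,0,0,0,0,0.006,0,0,0,0,0,0,0,0,0,0,0,0,0,0,0]'
```

```text
clock: 15.6
eef_pos: [0.5152, 0.1179, 0.0874]
ee_rot: [1.0, -0.0, 0.0, -0.0]
wrist_force: [-1.1, 0.7, 4.8]
opening: -0.0002
```

Next I release it, then go over the standing pack (y = 0.165) and approach its top (tips at 0.100).

```bash
python3 -m creep '[0,0,0.0015,0,0,0,0,0,0,0,0,0]';  python3 -m creep '[0,0,-0.02,0,0,0,0,0,-0.03,0,0,0,0,0,-0.01,0,0,0,0,-0.049,0,0,0,0,0,0,0,0,0,0,0,0,0.015,0,0,0,0,0,0,0,0,0]'; python3 -c "
from h import *
T=tool();print(T[:3,3]);c=camera('side');show(c,'s10.png',(100,150,220,190),3)"
```

```text
clock: 15.85
eef_pos: [0.5151, 0.1179, 0.086]
ee_rot: [1.0, -0.0, 0.0, -0.001]
wrist_force: [-1.6, 1.4, 6.6]
opening: -0.0001
clock: 16.73
eef_pos: [0.5143, 0.1637, 0.1281]
ee_rot: [1.0, -0.001, -0.002, 0.001]
wrist_force: [0.3, -0.6, 0.3]
opening: -0.0004
[0.5142928  0.16368337 0.12814125]
```

View pics/s10.png

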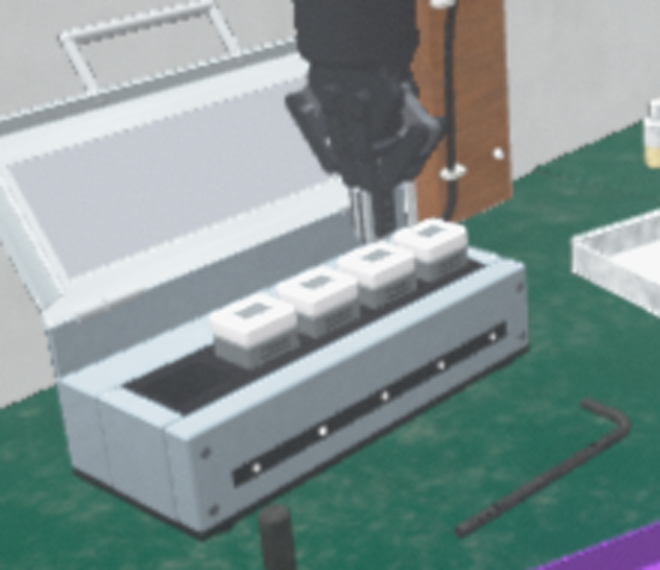

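All four are up now. I press the originally standing one (y = 0.165) home.

```bash
python3 -m creep '[0,-0.001,0.01,0,0,0,0,0,0.008,0,0,0,0,0,0.008,0,0,0,0,0,0.008,0,0,0,0,0,0.005,0,0,0,0,0,0.003,0,0,0,0,0,0,0,0,0,0,0,0,0,0,0]'
```

```text
clock: 17.77
eef_pos: [0.5167, 0.1669, 0.0918]
ee_rot: [1.0, -0.001, 0.003, 0.0]
wrist_force: [-5.2, -3.5, 36.6]
opening: -0.0001
```

The force (36.6 N) is higher than the spring alone explains, so I look before going further.

```bash
python3 -c "
from h import *
T=tool();print(T[:3,3],status.read_state()['wrist_force']);c=camera('side');show(c,'s11.png',(170,180,120,95),6);c=camera('wrist');show(c,'w11.png',(160,100,320,240),2)"
```

```text
[0.51669528 0.16692284 0.09179112] [-5.15441366 -3.53924114 36.61431214]
```

View pics/s11.png

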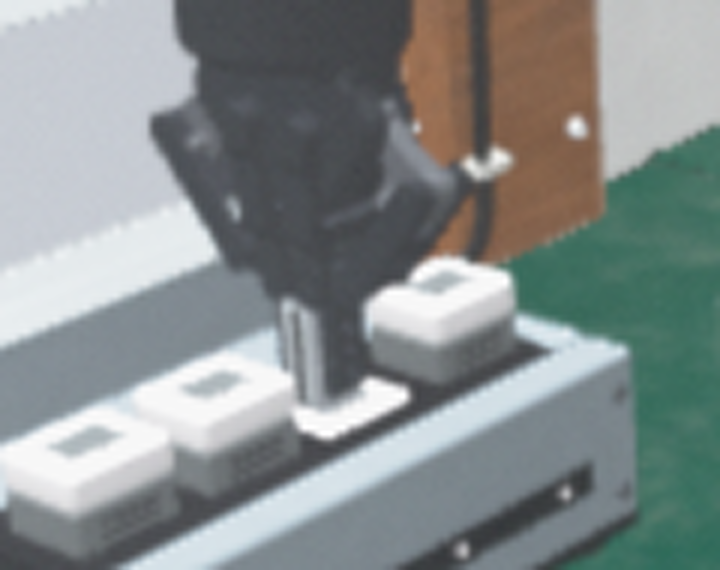

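View pics/w11.png

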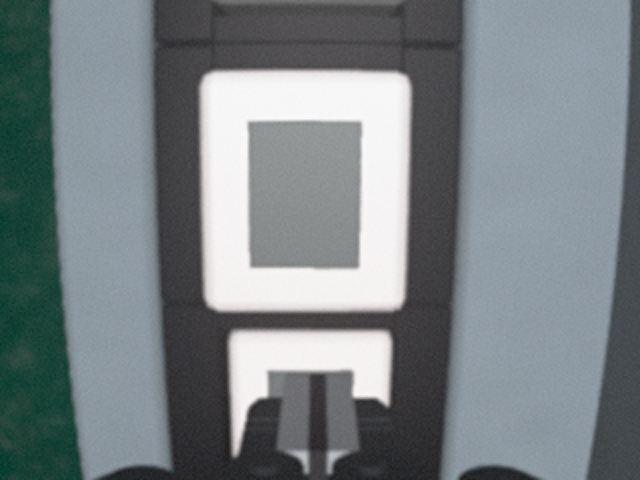

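```bash
python3 -m creep '[0,0,-0.01,0,0,0,0,0,-0.008,0,0,0,0,0,0,0,0,0]'; python3 -m creep '[0,0,-0.01,0,0,0,0,0,-0.03,0,0,0,0,0,0,0,0,0,0,0,0,0,0,0]'; python3 -c "
from h import *
T=tool();print(T[:3,3],status.read_state()['wrist_force']);c=camera('side');show(c,'s12.png',(170,180,120,95),6);c=camera('wrist');show(c,'w12.png',(0,0,640,480),1)"
```

```text
clock: 18.25
eef_pos: [0.5156, 0.1664, 0.1063]
ee_rot: [1.0, -0.001, 0.0, 0.0]
wrist_force: [0.4, -1.8, 4.1]
opening: 0.0
clock: 18.75
eef_pos: [0.515, 0.1665, 0.1454]
ee_rot: [1.0, -0.001, -0.0, 0.0]
wrist_force: [-0.7, -0.2, -0.8]
opening: -0.0005
[0.51495632 0.1664995  0.14544769] [-0.66330389 -0.20977531 -0.78875776]
```

View pics/s12.png

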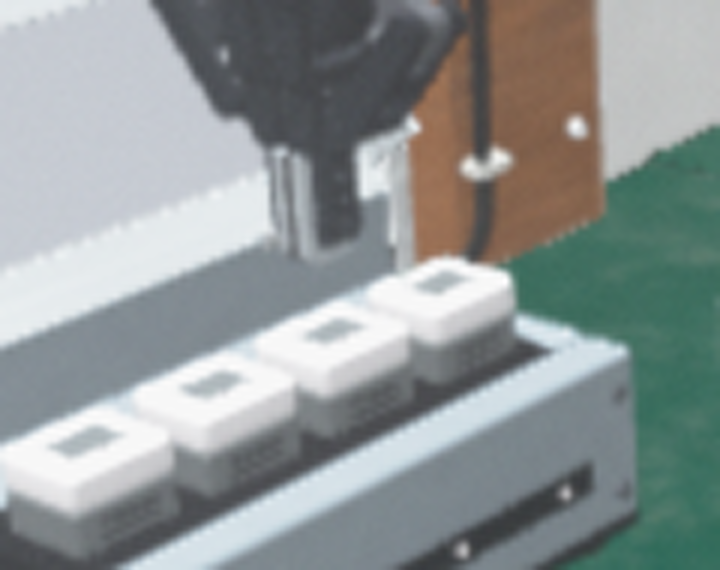

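View pics/w12.png

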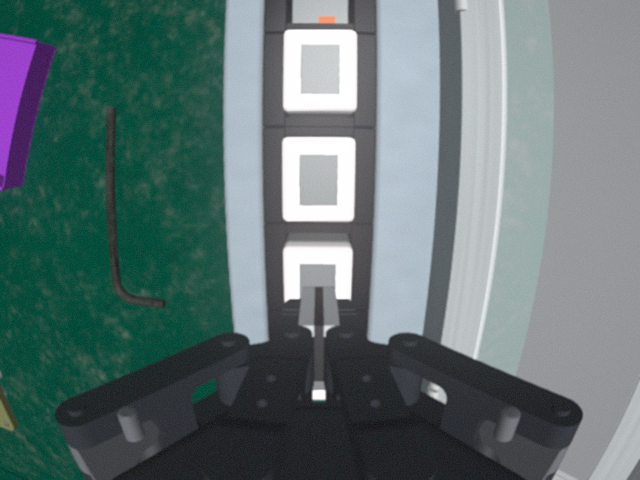

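The pack sprang back up unlocked, because the press never reached trip depth. Its neighbours may interfere, so I first take out the three charged packs and retry afterwards. The first is at y = 0.268.

```bash
python3 -m creep '[0,-0.05,-0.005,0,0,0,0,-0.052,0,0,0,0,0,0,0,0,0,0,0,0,0,0,0,0]' 0.4; python3 -c "
from h import *
T=tool();print(T[:3,3],status.read_state()['opening']);c=camera('wrist');show(c,'w13.png',(0,0,640,480),1)"
```

```text
clock: 19.35
eef_pos: [0.515, 0.2677, 0.15]
ee_rot: [1.0, -0.001, -0.001, 0.001]
wrist_force: [0.0, -0.5, -1.3]
opening: 0.0602
[0.51498471 0.26773066 0.1500095 ] 0.060170124759157416
```

View pics/w13.png

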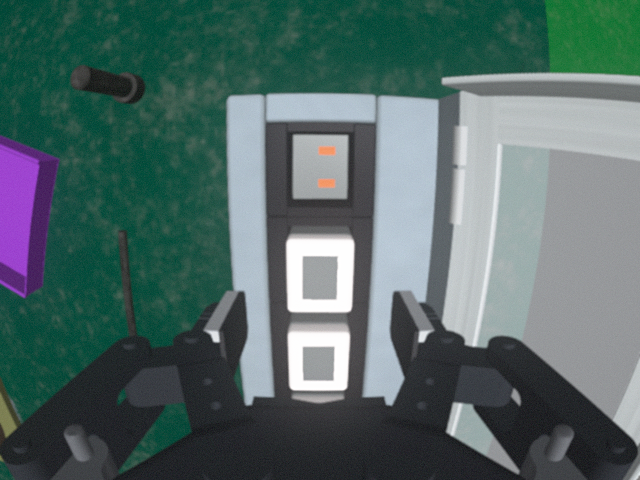

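```bash
python3 -m creep '[0,0,0.02,0,0,0,0,0,0.01,0,0,0,0,0,0,0,0,0,0,0,0,0,0,0]' 0.2; python3 -c "
from h import *
T=tool();print(T[:3,3]);c=camera('side');show(c,'s14.png',(100,150,200,150),4);c=camera('scene');show(c,'sc14.png',(250,130,160,120),5)"
```

```text
clock: 19.9
eef_pos: [0.5158, 0.2685, 0.1213]
ee_rot: [1.0, -0.001, 0.0, -0.0]
wrist_force: [1.0, -0.2, 0.1]
opening: 0.0512
[0.5158083  0.2685314  0.12132527]
```

View pics/s14.png

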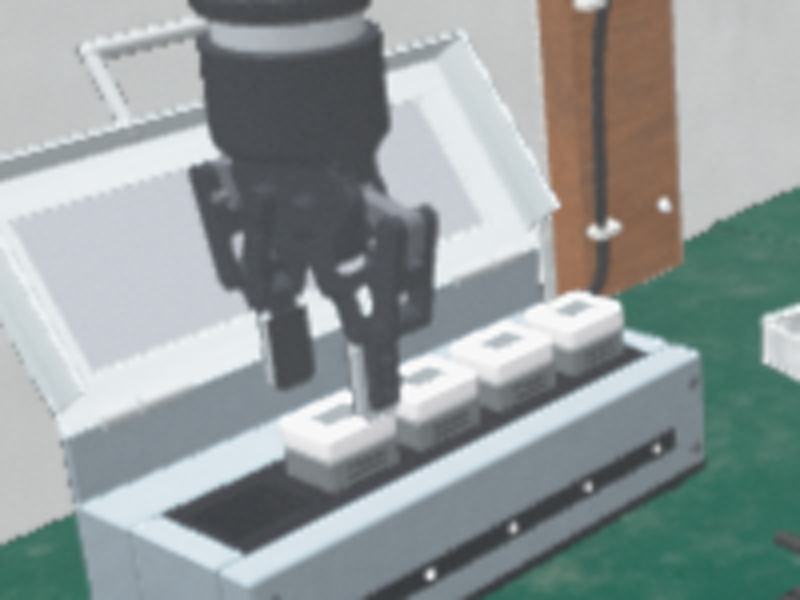

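View pics/sc14.png

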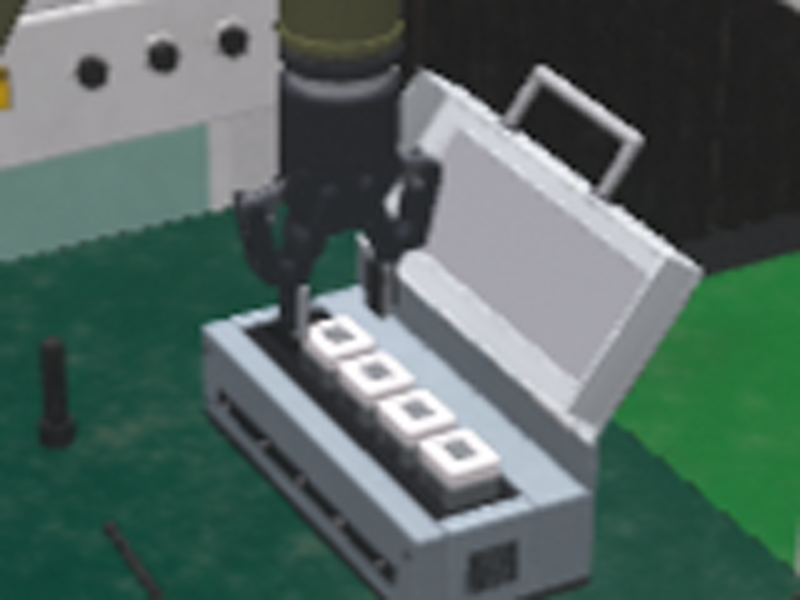

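```bash
python3 -m creep '[-0.001,0,0.01,0,0,0,0,0,0.01,0,0,0,0,0,0.006,0,0,0,0,0,0,0,0,0]'; python3 -c "
from h import *
T=tool();print(T[:3,3]);c=camera('scene');show(c,'sc15.png',(250,130,160,120),5)"
```

```text
clock: 20.5
eef_pos: [0.5141, 0.2685, 0.0942]
ee_rot: [1.0, -0.001, -0.001, 0.0]
wrist_force: [-0.1, 0.0, -0.0]
opening: 0.0509
[0.51409169 0.26845873 0.09416052]
```

View pics/sc15.png

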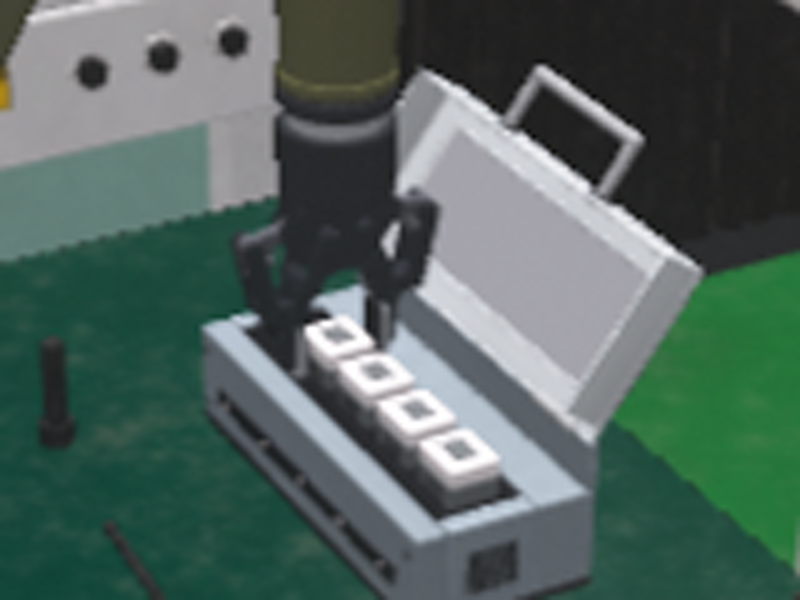

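No contact. I close and lift.

```bash
python3 -m creep '[0,0,0,0,0,0,0,0,0,0,0,0,0,0,0,0,0,0,0,0,0,0,0,0]' -1; python3 -m creep '[0,0,-0.01,0,0,0,0,0,-0.02,0,0,0,0,0,-0.03,0,0,0,0,0,-0.03,0,0,0,0,0,-0.03,0,0,0,0,0,0,0,0,0]'; python3 -c "
from h import *
T=tool();print(T[:3,3]);c=camera('side');show(c,'s16.png',(100,90,220,190),3)"
```

```text
clock: 21.05
eef_pos: [0.5148, 0.2689, 0.0953]
ee_rot: [1.0, -0.001, 0.0, -0.0]
wrist_force: [0.1, 0.0, 2.0]
opening: 0.0326
clock: 21.8
eef_pos: [0.5154, 0.2695, 0.2172]
ee_rot: [1.0, -0.001, 0.002, -0.001]
wrist_force: [0.8, -0.1, -1.0]
opening: 0.0332
[0.51539009 0.26952908 0.21721214]
```

View pics/s16.png

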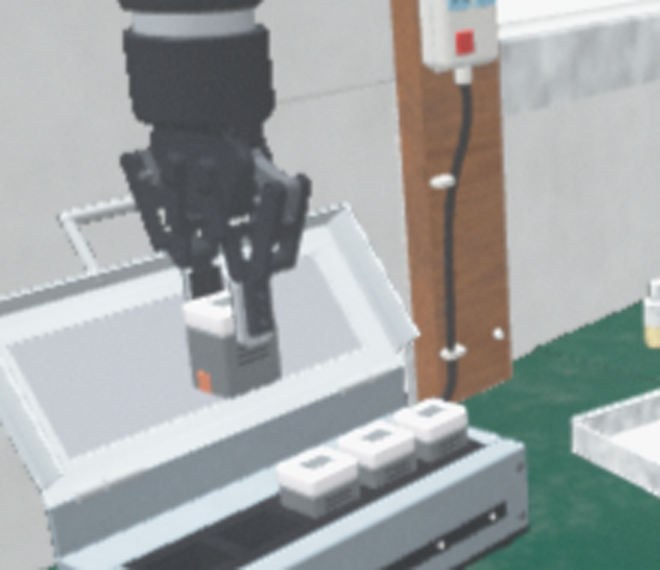

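```bash
python3 -m creep '[-0.01,0.0525,0,0,0,0,-0.01,0.0525,0,0,0,0,-0.01,0.0525,0,0,0,0,-0.01,0.0525,0,0,0,0,-0.01,0.0525,0,0,0,0,-0.01,0.0525,0,0,0,0,-0.01,0.0525,0,0,0,0,-0.01,0.0525,0,0,0,0,-0.01,0.0525,0,0,0,0,0,0,0,0,0,7.5,0,0,0,0,0,7.5,0,0,0,0,0,0,0,0,0,0,0,0]'; python3 -c "
from h import *
T=tool();print(T.round(4));c=camera('wrist');show(c,'w17.png',(0,0,640,480),1)"
```

```text
clock: 23.48
eef_pos: [0.4233, -0.2033, 0.2144]
ee_rot: [0.992, -0.13, -0.001, -0.0]
wrist_force: [0.4, 0.8, -0.7]
opening: 0.0328
[[ 9.662e-01 -2.576e-01 -1.400e-03  4.233e-01]
 [-2.576e-01 -9.662e-01  5.000e-04 -2.033e-01]
 [-1.500e-03 -1.000e-04 -1.000e+00  2.144e-01]
 [ 0.000e+00  0.000e+00  0.000e+00  1.000e+00]]
```

View pics/w17.png

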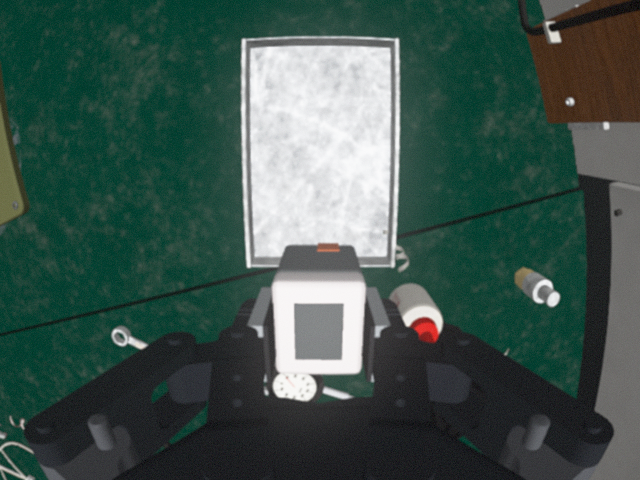

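```bash
python3 - <<'E'
from h import *
T=tool();c=camera('wrist')
tray(c,T,[(242,39),(398,39),(395,266),(248,266)])
for z in (.028,): 
  p=np.array([onz(c,u,v,z,T) for u,v in [(242,39),(398,39),(395,266),(248,266)]]).mean(0)
  for s in (-.058,0,.058):
    q=T[:3,:3].T@(p-T[:3,3]); print("slot in tool frame",(q+[0,-s,0]).round(4))
E
```

```text
[[0.401, -0.032], [0.529, -0.066], [0.478, -0.26], [0.35, -0.225]]
centre [ 0.4396 -0.1456] sides [np.float64(0.2), np.float64(0.132), np.float64(0.2), np.float64(0.132)] long axis yaw deg 75.4
slot in tool frame [ 0.0009 -0.0019  0.1866]
slot in tool frame [ 0.0009 -0.0599  0.1866]
slot in tool frame [ 0.0009 -0.1179  0.1866]
```

```bash
python3 -m creep '[0.001,-0.002,0.05,0,0,0,0,0,0.05,0,0,0,0,0,0.04,0,0,0,0,0,0.017,0,0,0,0,0,0,0,0,0]'; python3 -m creep '[0,0,0.006,0,0,0,0,0,0,0,0,0]'
```

```text
clock: 24.2
eef_pos: [0.4249, -0.2013, 0.0569]
ee_rot: [0.991, -0.13, -0.001, -0.0]
wrist_force: [-0.2, -0.9, -0.0]
opening: 0.0327
clock: 24.45
eef_pos: [0.4256, -0.2021, 0.0524]
ee_rot: [0.991, -0.131, 0.001, 0.0]
wrist_force: [-0.6, -0.4, -1.1]
opening: 0.0325
```

```bash
python3 -m creep '[0,0,0.002,0,0,0,0,0,0,0,0,0]'; python3 -m creep '[0,0,0,0,0,0,0,0,0,0,0,0,0,0,0,0,0,0]' 0.2; python3 -m creep '[0,0,-0.03,0,0,0,0,0,-0.04,0,0,0,0,0,-0.05,0,0,0,0,0,-0.04,0,0,0,0,0,0,0,0,0]'; python3 -c "
from h import *
T=tool();print(T.round(4)[:3,3]);c=camera('wrist');show(c,'w18.png',(0,0,640,480),1)"
```

```text
clock: 24.7
eef_pos: [0.4254, -0.2022, 0.0503]
ee_rot: [0.991, -0.131, 0.0, 0.0]
wrist_force: [-0.5, 0.3, -1.2]
opening: 0.0328
clock: 25.08
eef_pos: [0.4253, -0.202, 0.0501]
ee_rot: [0.991, -0.131, 0.0, 0.0]
wrist_force: [-0.2, 0.1, -0.4]
opening: 0.0513
clock: 25.7
eef_pos: [0.4268, -0.2026, 0.2125]
ee_rot: [0.991, -0.132, 0.003, 0.001]
wrist_force: [-0.4, -0.4, -0.5]
opening: 0.0512
[ 0.4268 -0.2026  0.2125]
```

View pics/w18.png

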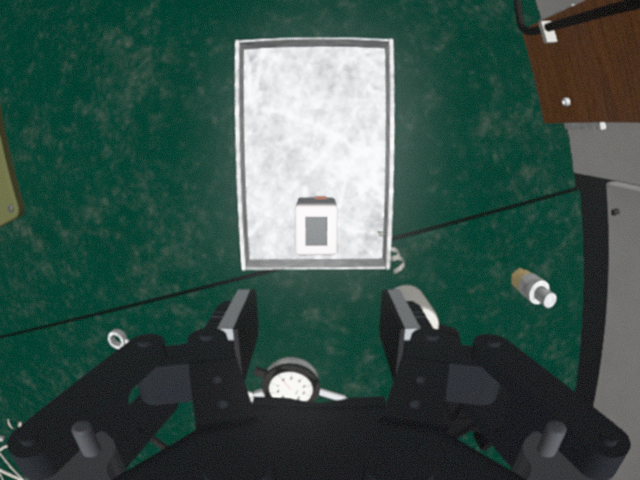

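The pack stands upright at the near end of the tray, at (316,228). Back for the second pack, at y = 0.216.

```bash
python3 -m creep '[0,0,0,0,0,-7.5,0,0,0,0,0,-7.6,0.011,-0.0524,0,0,0,0,0.011,-0.0524,0,0,0,0,0.011,-0.0524,0,0,0,0,0.011,-0.0524,0,0,0,0,0.011,-0.0524,0,0,0,0,0.011,-0.0524,0,0,0,0,0.011,-0.0524,0,0,0,0,0.011,-0.0524,0,0,0,0,0,0,0.03,0,0,0,0,0,0.03,0,0,0,0,0,0,0,0,0]'; python3 -c "
from h import *
T=tool();print(T.round(4));c=camera('wrist');show(c,'w19.png',(0,0,640,480),1)"
```

```text
clock: 27.38
eef_pos: [0.5109, 0.2158, 0.1467]
ee_rot: [1.0, 0.001, -0.003, 0.002]
wrist_force: [0.4, -0.8, 0.7]
opening: 0.0511
[[ 1.      0.0012 -0.0064  0.5109]
 [ 0.0011 -1.     -0.0044  0.2158]
 [-0.0064  0.0044 -1.      0.1467]
 [ 0.      0.      0.      1.    ]]
```

View pics/w19.png

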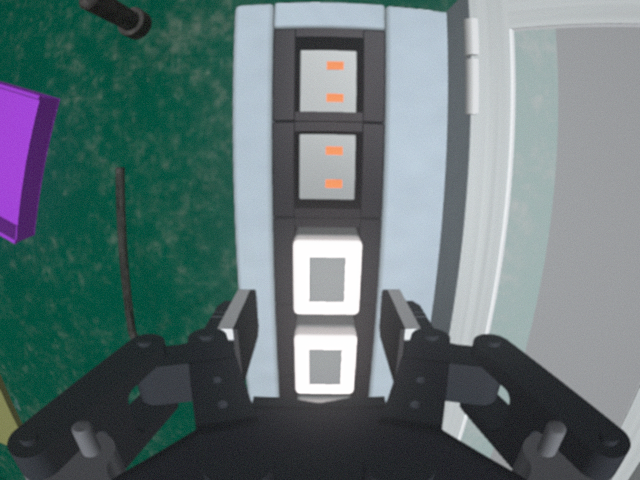

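```bash
python3 -m creep '[0.0035,0,0.015,0,0,0,0,0,0.015,0,0,0,0,0,0.012,0,0,0,0,0,0.0105,0,0,0,0,0,0,0,0,0]'; python3 -m creep '[0,0,0,0,0,0,0,0,0,0,0,0,0,0,0,0,0,0,0,0,0,0,0,0]' -1; python3 -m creep '[0,0,-0.01,0,0,0,0,0,-0.02,0,0,0,0,0,-0.03,0,0,0,0,0,-0.03,0,0,0,0,0,-0.03,0,0,0,0,0,0,0,0,0]'; python3 -c "
from h import *
T=tool();print(T[:3,3]);c=camera('side');show(c,'s20.png',(100,90,220,190),3)"
```

```text
clock: 28.05
eef_pos: [0.5161, 0.217, 0.0966]
ee_rot: [1.0, 0.0, -0.001, 0.0]
wrist_force: [-0.2, 0.4, 0.1]
opening: 0.0512
clock: 28.55
eef_pos: [0.5162, 0.2174, 0.0978]
ee_rot: [1.0, 0.0, -0.0, -0.0]
wrist_force: [-3.8, 0.3, 3.6]
opening: 0.0325
clock: 29.3
eef_pos: [0.5188, 0.218, 0.2201]
ee_rot: [1.0, -0.0, 0.003, -0.001]
wrist_force: [-0.2, -0.7, -1.5]
opening: 0.0325
[0.51875209 0.21796008 0.2200643 ]
```

View pics/s20.png

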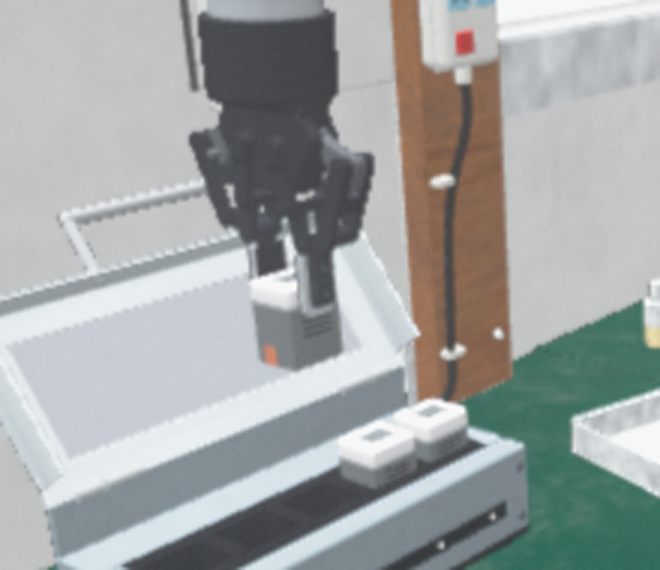

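```bash
python3 -m creep '[-0.011,0.052,0,0,0,0,-0.011,0.052,0,0,0,0,-0.011,0.052,0,0,0,0,-0.011,0.052,0,0,0,0,-0.011,0.052,0,0,0,0,-0.011,0.052,0,0,0,0,-0.011,0.052,0,0,0,0,0,0,0,0,0,7.5,0,0,0,0,0,7.6,0,0,0,0,0,0,0,0,0,0,0,0]'; python3 -c "
from h import *
T=tool();print(T.round(4));c=camera('wrist');show(c,'w21.png',(0,0,640,480),1);c=camera('side');show(c,'s21.png',(250,90,220,190),3)"
```

```text
clock: 30.72
eef_pos: [0.4395, -0.1467, 0.217]
ee_rot: [0.992, -0.13, -0.0, 0.0]
wrist_force: [-1.6, -0.6, -2.0]
opening: 0.0328
[[ 9.662e-01 -2.578e-01 -1.000e-03  4.395e-01]
 [-2.578e-01 -9.662e-01  1.000e-04 -1.467e-01]
 [-1.000e-03  1.000e-04 -1.000e+00  2.170e-01]
 [ 0.000e+00  0.000e+00  0.000e+00  1.000e+00]]
```

View pics/w21.png

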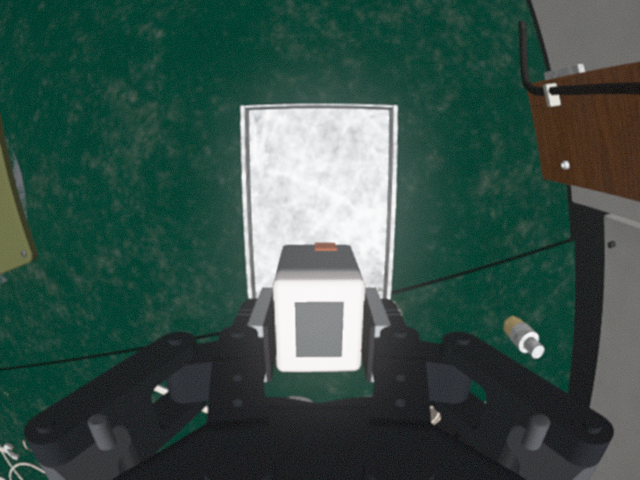

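View pics/s21.png

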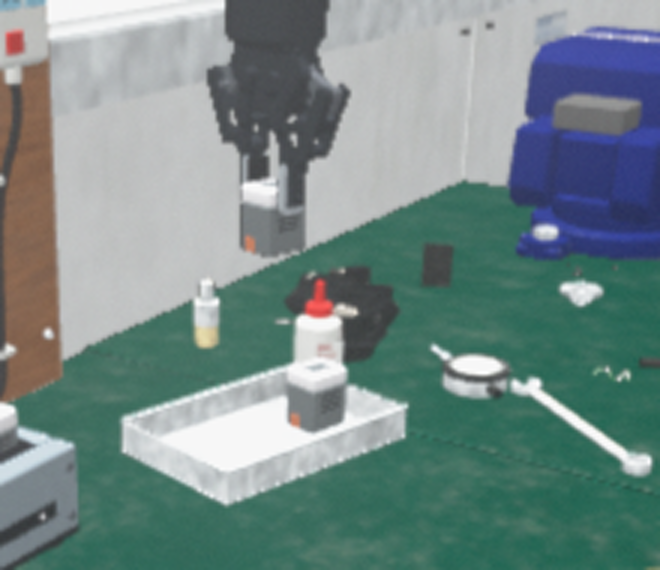

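```bash
python3 - <<'E'
from h import *
T=tool();c=camera('wrist')
print(onz(c,241,105,.028,T),onz(c,397,105,.028,T))
E
python3 -m creep '[0,0,0.05,0,0,0,0,0,0.05,0,0,0,0,0,0.04,0,0,0,0,0,0.015,0,0,0,0,0,0.006,0,0,0,0,0,0,0,0,0]'
```

```text
[ 0.40140407 -0.03121164  0.028     ] [ 0.52895673 -0.06537208  0.028     ]
clock: 31.62
eef_pos: [0.4401, -0.1466, 0.0566]
ee_rot: [0.991, -0.131, 0.0, -0.0]
wrist_force: [-0.7, -0.6, -1.2]
opening: 0.0326
```

```bash
python3 -m creep '[0,0,0.004,0,0,0,0,0,0,0,0,0]'; python3 -m creep '[0,0,0,0,0,0,0,0,0,0,0,0,0,0,0,0,0,0]' 0.2; python3 -m creep '[0,0,-0.03,0,0,0,0,0,-0.04,0,0,0,0,0,-0.05,0,0,0,0,0,-0.04,0,0,0,0,0,0,0,0,0]'; python3 -c "
from h import *
T=tool();print(T.round(4)[:3,3]);c=camera('side');show(c,'s22.png',(250,90,220,190),3)"
```

```text
clock: 31.88
eef_pos: [0.44, -0.147, 0.0528]
ee_rot: [0.991, -0.131, 0.0, 0.0]
wrist_force: [-0.4, -0.3, -1.9]
opening: 0.0324
clock: 32.25
eef_pos: [0.4399, -0.1469, 0.0527]
ee_rot: [0.991, -0.131, 0.0, 0.0]
wrist_force: [0.1, 0.2, 0.4]
opening: 0.0512
clock: 32.88
eef_pos: [0.4413, -0.1472, 0.215]
ee_rot: [0.991, -0.132, 0.003, 0.0]
wrist_force: [-0.1, -0.3, -0.2]
opening: 0.0511
[ 0.4413 -0.1472  0.215 ]
```

View pics/s22.png

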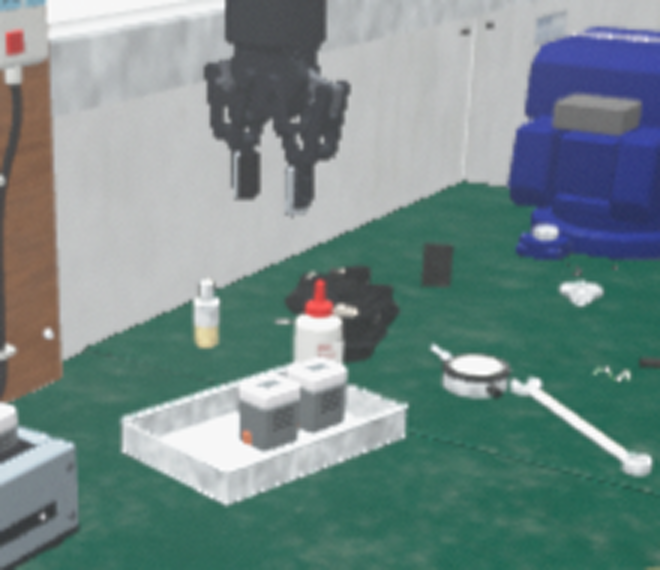

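Two packs stand side by side. Now the third charged one, at y = 0.114; the pack at y = 0.165 stays.

```bash
python3 -m creep '[0,0,0,0,0,-7.5,0,0,0,0,0,-7.6,0.0148,-0.0522,0,0,0,0,0.0148,-0.0522,0,0,0,0,0.0148,-0.0522,0,0,0,0,0.0148,-0.0522,0,0,0,0,0.0148,-0.0522,0,0,0,0,0,0,0.03,0,0,0,0,0,0.035,0,0,0,0,0,0,0,0,0,0,0,0,0,0,0]'; python3 -c "
from h import *
T=tool();print(T.round(4)[:3,3]);c=camera('wrist');show(c,'w23.png',(0,0,640,480),1);c=camera('side');show(c,'s23.png',(150,150,160,120),5)"
```

```text
clock: 34.3
eef_pos: [0.5136, 0.1143, 0.1476]
ee_rot: [1.0, 0.0, -0.0, 0.0]
wrist_force: [0.5, -0.3, -0.4]
opening: 0.0513
[0.5136 0.1143 0.1476]
```

View pics/w23.png

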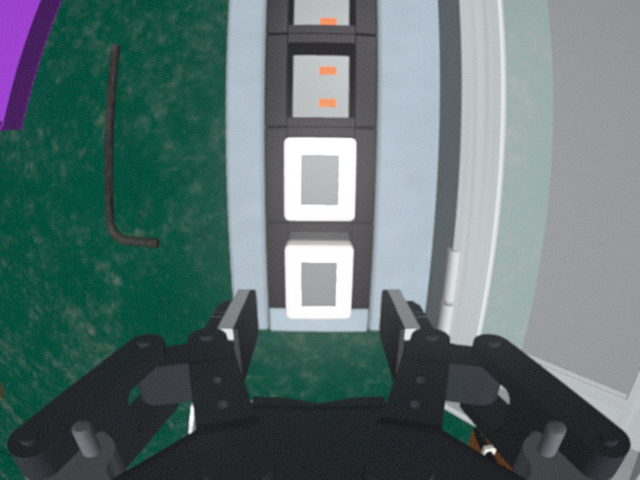

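View pics/s23.png

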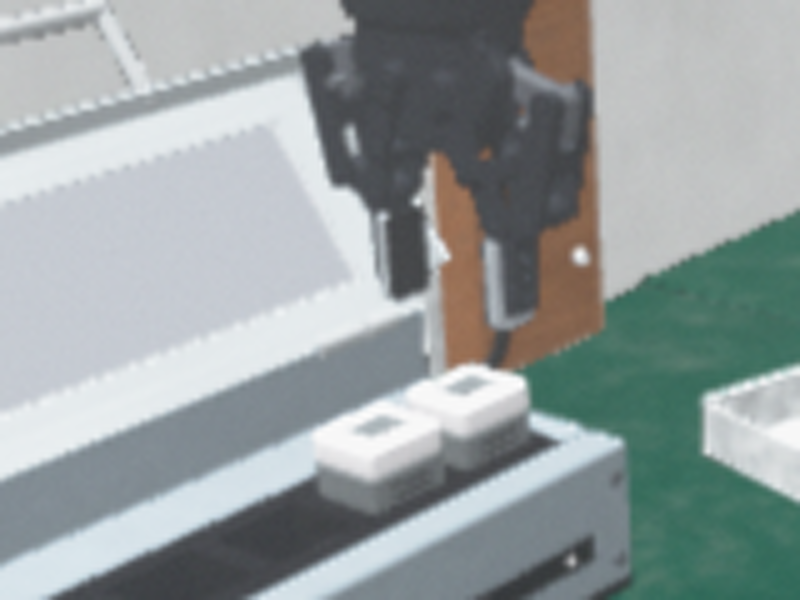

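```bash
python3 -m creep '[0,0,0.015,0,0,0,0,0,0.015,0,0,0,0,0,0.012,0,0,0,0,0,0.009,0,0,0,0,0,0,0,0,0]'; python3 -m creep '[0,0,0,0,0,0,0,0,0,0,0,0,0,0,0,0,0,0,0,0,0,0,0,0]' -1; python3 -m creep '[0,0,-0.01,0,0,0,0,0,-0.02,0,0,0,0,0,-0.03,0,0,0,0,0,-0.03,0,0,0,0,0,-0.03,0,0,0,0,0,0,0,0,0]'; python3 -c "
from h import *
T=tool();print(T[:3,3]);c=camera('side');show(c,'s24.png',(100,90,220,190),3)"
```

```text
clock: 35.02
eef_pos: [0.5132, 0.1141, 0.0956]
ee_rot: [1.0, 0.0, -0.001, 0.0]
wrist_force: [-0.3, 0.0, 0.7]
opening: 0.0511
clock: 35.52
eef_pos: [0.5138, 0.1144, 0.0968]
ee_rot: [1.0, 0.0, 0.0, -0.0]
wrist_force: [-0.8, 0.5, 1.4]
opening: 0.0327
clock: 36.28
eef_pos: [0.5149, 0.1147, 0.2187]
ee_rot: [1.0, -0.0, 0.002, -0.001]
wrist_force: [0.6, -0.1, -2.5]
opening: 0.0328
[0.51488634 0.11468945 0.21865286]
```

View pics/s24.png

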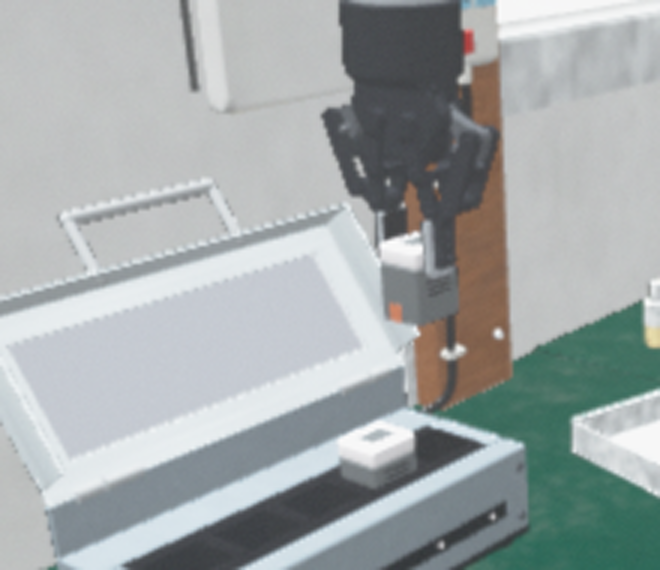

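```bash
python3 -m creep '[-0.015,0.051,0,0,0,0,-0.015,0.051,0,0,0,0,-0.015,0.051,0,0,0,0,-0.015,0.051,0,0,0,0,0,0,0,0,0,7.5,0,0,0,0,0,7.6,0,0,0,0,0,0,0,0,0,0,0,0]'; python3 -c "
from h import *
T=tool();print(T.round(4)[:3,3]);c=camera('side');show(c,'s25.png',(250,90,220,190),3);c=camera('wrist');show(c,'w25.png',(0,0,640,480),1)"
```

```text
clock: 37.33
eef_pos: [0.4533, -0.0896, 0.2159]
ee_rot: [0.992, -0.13, -0.001, 0.0]
wrist_force: [-0.7, 0.8, -0.6]
opening: 0.033
[ 0.4533 -0.0896  0.2159]
```

View pics/s25.png

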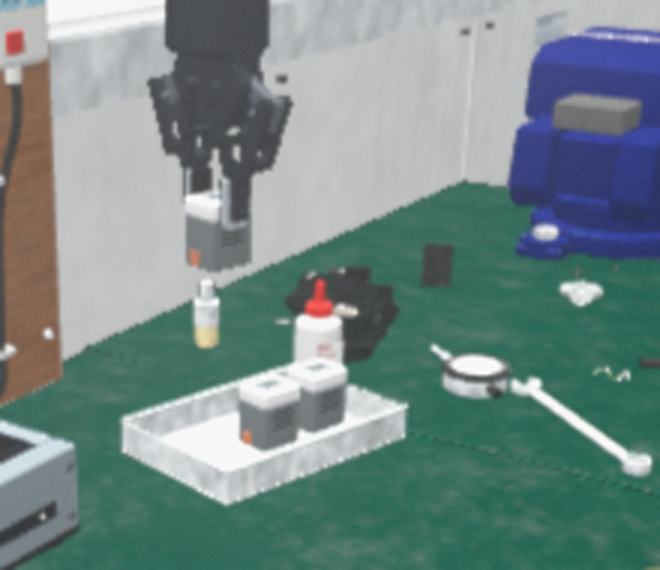

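View pics/w25.png

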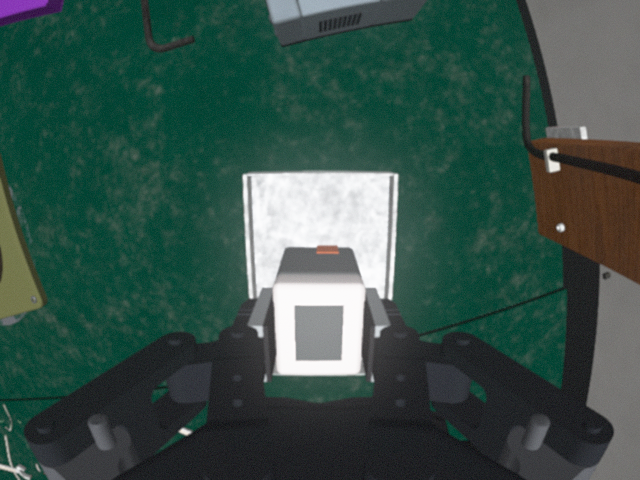

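The tray has not moved. I place the third pack.

```bash
python3 -m creep '[0,0,0.05,0,0,0,0,0,0.05,0,0,0,0,0,0.04,0,0,0,0,0,0.015,0,0,0,0,0,0.005,0,0,0,0,0,0,0,0,0]';  python3 -m creep '[0,0,0.004,0,0,0,0,0,0,0,0,0]'; python3 -m creep '[0,0,0,0,0,0,0,0,0,0,0,0,0,0,0,0,0,0]' 0.2; python3 -m creep '[0,0,-0.03,0,0,0,0,0,-0.04,0,0,0,0,0,-0.05,0,0,0,0,0,-0.04,0,0,0,0,0,0,0,0,0]' ; python3 -c "
from h import *
T=tool();print(T.round(4)[:3,3]);c=camera('side');show(c,'s26.png',(250,90,220,190),3)"
```

```text
clock: 38.17
eef_pos: [0.454, -0.0896, 0.0566]
ee_rot: [0.991, -0.131, 0.0, -0.0]
wrist_force: [-0.9, 0.1, -1.9]
opening: 0.0328
clock: 38.42
eef_pos: [0.454, -0.0899, 0.0528]
ee_rot: [0.991, -0.131, 0.0, -0.0]
wrist_force: [0.0, -0.2, -1.4]
opening: 0.0334
clock: 38.8
eef_pos: [0.4538, -0.0899, 0.0526]
ee_rot: [0.991, -0.131, 0.0, 0.0]
wrist_force: [-0.5, 0.4, 0.0]
opening: 0.0512
clock: 39.42
eef_pos: [0.4553, -0.0899, 0.215]
ee_rot: [0.991, -0.132, 0.003, -0.0]
wrist_force: [-0.0, -0.0, 0.7]
opening: 0.0509
[ 0.4553 -0.0899  0.215 ]
```

View pics/s26.png

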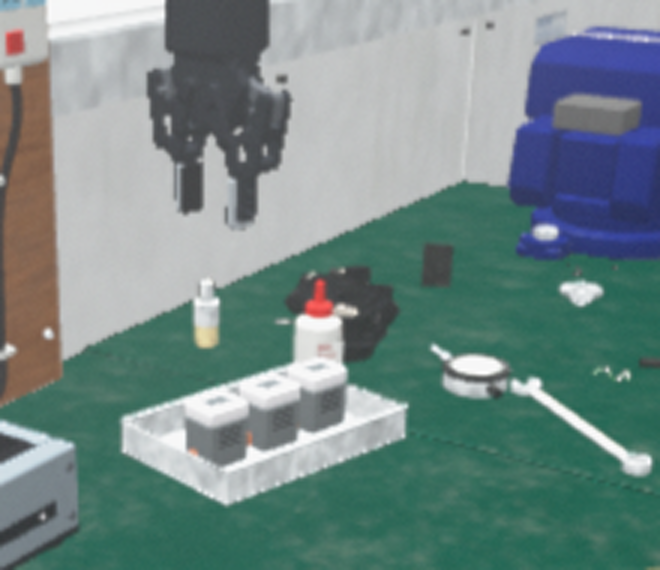

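All three are in the tray. Back to the standing pack with shut jaws.

```bash
python3 -m creep '[0,0,0,0,0,-7.5,0,0,0,0,0,-7.6,0.0119,-0.051,0,0,0,0,0.0119,-0.051,0,0,0,0,0.0119,-0.051,0,0,0,0,0.0119,-0.051,0,0,0,0,0.0119,-0.051,0,0,0,0,0,0,0.03,0,0,0,0,0,0.04,0,0,0,0,0,0,0,0,0,0,0,0,0,0,0]' -1; python3 -c "
from h import *
T=tool();print(T.round(4)[:3,3]);c=camera('wrist');show(c,'w27.png',(0,0,640,480),1)"
```

```text
clock: 40.85
eef_pos: [0.5132, 0.1654, 0.1427]
ee_rot: [1.0, 0.0, -0.0, 0.0]
wrist_force: [0.9, 0.3, 0.4]
opening: -0.0003
[0.5132 0.1654 0.1427]
```

View pics/w27.png

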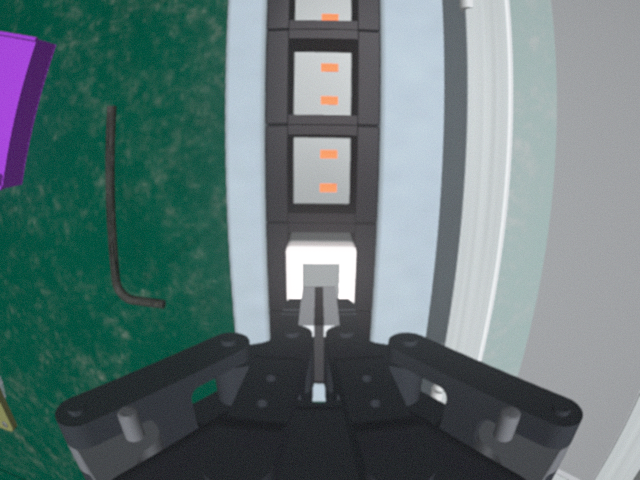

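```bash
python3 -m creep '[0.001,0,0.013,0,0,0,0,0,0.01,0,0,0,0,0,0.004,0,0,0,0,0,0,0,0,0]'; python3 -m creep '[0,0,0.002,0,0,0,0,0,0.002,0,0,0,0,0,0.002,0,0,0,0,0,0.002,0,0,0,0,0,0,0,0,0]'; python3 -m creep '[0,0,0.002,0,0,0,0,0,0.002,0,0,0,0,0,0.002,0,0,0,0,0,0.002,0,0,0,0,0,0,0,0,0]'
```

```text
clock: 41.4
eef_pos: [0.5141, 0.1649, 0.1153]
ee_rot: [1.0, 0.0, -0.0, 0.0]
wrist_force: [-0.4, -1.8, 2.5]
opening: -0.0001
clock: 42.02
eef_pos: [0.5142, 0.1651, 0.1073]
ee_rot: [1.0, 0.0, -0.0, 0.0]
wrist_force: [-0.1, -1.2, 3.5]
opening: 0.0002
clock: 42.65
eef_pos: [0.5141, 0.165, 0.0994]
ee_rot: [1.0, 0.0, -0.0, 0.0]
wrist_force: [-1.2, -2.0, 3.8]
opening: -0.0005
```

```bash
python3 -m creep '[0,0,0.002,0,0,0,0,0,0.002,0,0,0,0,0,0.002,0,0,0,0,0,0,0,0,0]'; python3 -m creep '[0,0,0.002,0,0,0,0,0,0.002,0,0,0,0,0,0,0,0,0]'
```

```text
clock: 43.15
eef_pos: [0.5142, 0.165, 0.0935]
ee_rot: [1.0, 0.0, 0.0, 0.0]
wrist_force: [-1.1, -3.2, 4.5]
opening: -0.0
clock: 43.52
eef_pos: [0.5141, 0.1651, 0.0893]
ee_rot: [1.0, 0.0, -0.0, 0.0]
wrist_force: [-0.6, -1.1, 3.4]
opening: 0.0002
```

```bash
python3 -m creep '[0,0,0.002,0,0,0,0,0,0.001,0,0,0,0,0,0,0,0,0]'; python3 -m creep '[0,0,0.0005,0,0,0,0,0,0,0,0,0]'
```

```text
clock: 43.9
eef_pos: [0.5142, 0.165, 0.0865]
ee_rot: [1.0, 0.0, 0.0, 0.0]
wrist_force: [-1.0, -2.4, 5.9]
opening: -0.0002
clock: 44.15
eef_pos: [0.5142, 0.165, 0.0861]
ee_rot: [1.0, 0.0, 0.0, 0.0]
wrist_force: [-1.2, -1.8, 5.5]
opening: 0.0003
```

```bash
python3 -m creep '[0,0,-0.005,0,0,0,0,0,-0.01,0,0,0,0,0,-0.02,0,0,0,0,0,-0.04,0,0,0,0,0,-0.04,0,0,0,-0.04,0,-0.02,0,0,0,-0.04,0,0,0,0,0,0,0,0,0,0,0,0,0,0,0,0,0]'; python3 -c "
from h import *
T=tool();print(T.round(4)[:3,3]);c=camera('side');show(c,'s28.png',(100,90,220,190),3);c=camera('wrist');show(c,'w28.png',(0,0,640,480),1)"
```

```text
clock: 45.28
eef_pos: [0.435, 0.1659, 0.2214]
ee_rot: [1.0, 0.0, 0.001, -0.001]
wrist_force: [0.5, 0.6, -0.2]
opening: 0.0001
[0.435  0.1659 0.2214]
```

View pics/s28.png

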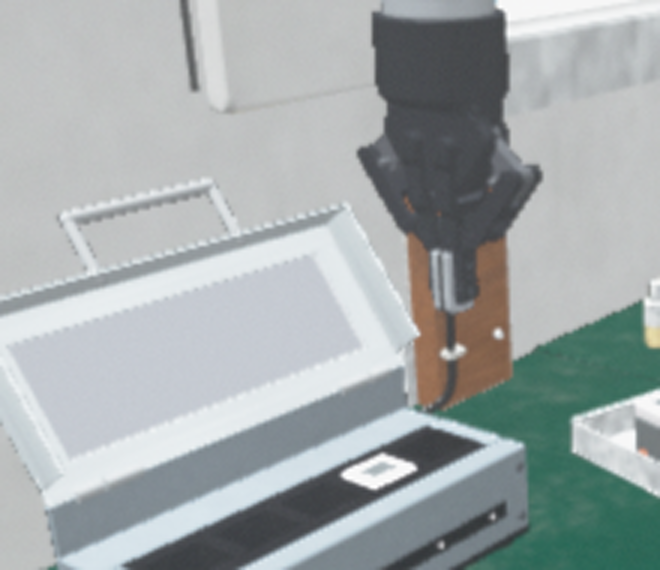

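View pics/w28.png

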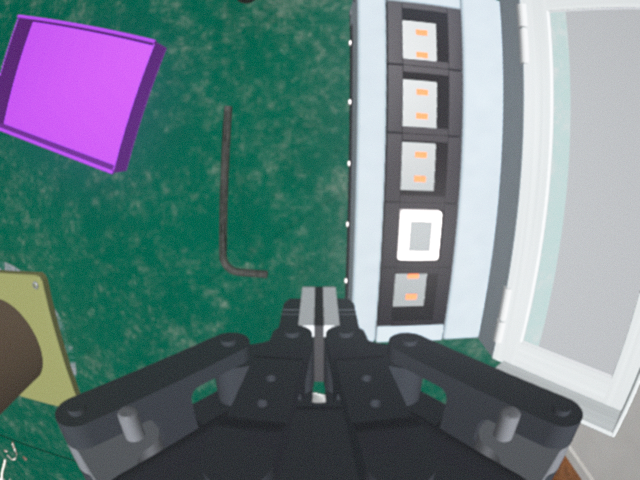

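The pack is locked down flush at (419,235), and the other bays are empty. Now I go over the bar to shut the lid.

```bash
python3 -m creep '[0,0,-0.05,0,0,0,0,0,-0.05,0,0,0,0.02,-0.02,-0.02,0,0,0,0.05,-0.02,0,0,0,0,0.05,-0.01,0,0,0,0,0.05,0,0,0,0,0,0,0,0,0,0,0,0,0,0,0,0,0]' -0.4; python3 -c "
from h import *
T=tool();print(T.round(4)[:3,3]);c=camera('wrist');show(c,'w29.png',(0,0,640,480),1)"
```

```text
clock: 46.38
eef_pos: [0.6039, 0.2154, 0.3403]
ee_rot: [1.0, 0.0, -0.001, -0.0]
wrist_force: [-0.5, 0.6, 0.5]
opening: 0.0255
[0.6039 0.2154 0.3403]
```

View pics/w29.png

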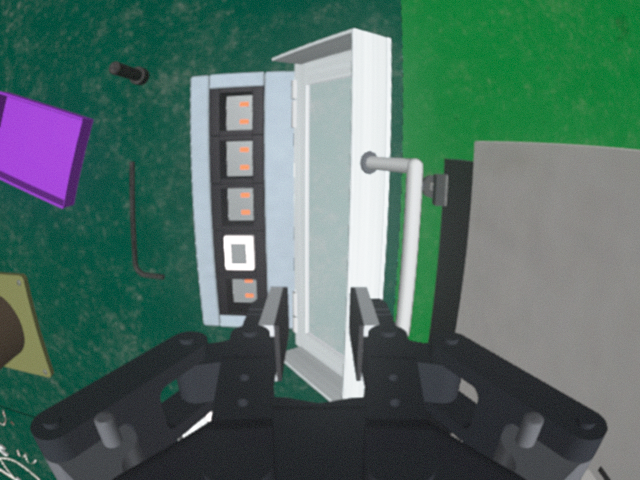

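```bash
python3 - <<'E'
from h import *
T=tool();c=camera('wrist')
for u,v in [(414,180),(411,240),(407,300)]: print(onz(c,u,v,.248,T).round(4))
for z in (0,.2,.4): print(z,onz(c,445,170,z,T).round(3),onz(c,475,150,z,T).round(3))
c=camera('side')
for u,v in [(240,215),(270,218),(65,300)]: print(onz(c,u,v,0).round(3))
E
```

```text
[0.6597 0.2618 0.248 ]
[0.6597 0.2245 0.248 ]
[0.6602 0.1839 0.248 ]
0 [0.766 0.254 0.   ] [0.808 0.283 0.   ]
0.2 [0.696 0.266 0.2  ] [0.72  0.282 0.2  ]
0.4 [0.626 0.278 0.4  ] [0.632 0.282 0.4  ]
[ 0.751 -0.121 -0.   ]
[ 0.667 -0.151  0.   ]
[0.714 0.405 0.   ]
```

```bash
python3 -m creep '[0.03,0,0,0,0,0,0.0265,0,0,0,0,0,0,0,0.03,0,0,0,0,0,0,0,0,0]'; python3 -c "
from h import *
T=tool();print(T.round(4)[:3,3]);c=camera('wrist');show(c,'w30.png',(0,0,640,480),1);c=camera('scene');show(c,'sc30.png',(250,100,200,150),4)"
```

```text
clock: 47.02
eef_pos: [0.6591, 0.2144, 0.309]
ee_rot: [1.0, 0.001, -0.002, 0.001]
wrist_force: [0.0, 0.1, -0.0]
opening: 0.0255
[0.6591 0.2144 0.309 ]
```

View pics/w30.png

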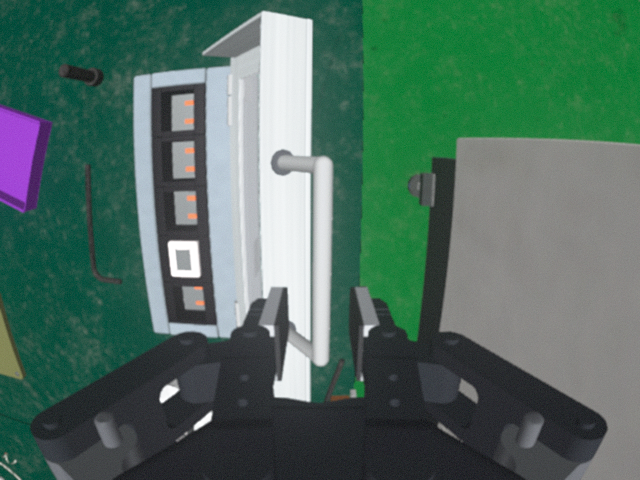

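View pics/sc30.png

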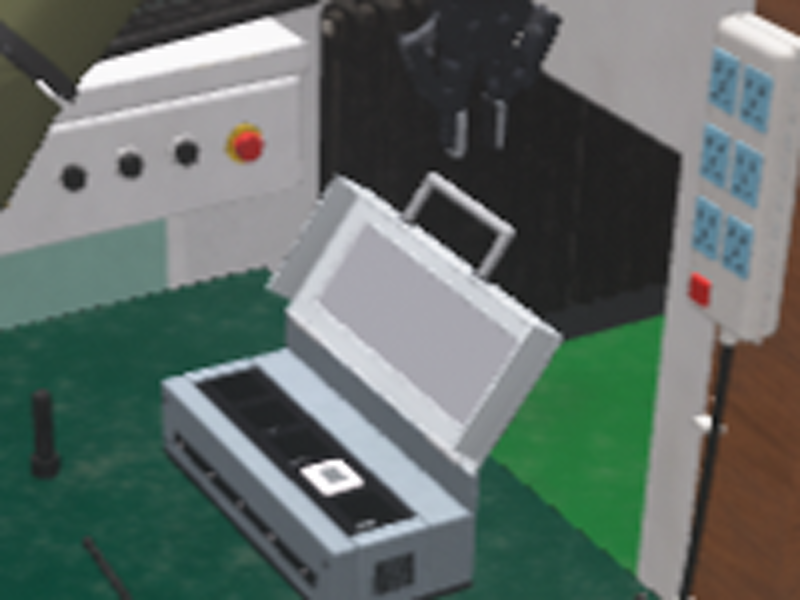

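The bar at (322,265) is centred between the fingers, with plenty of room behind it. I go down and grip.

```bash
python3 -m creep '[0,0,0.03,0,0,0,0,0,0.025,0,0,0,0,0,0,0,0,0]'; python3 -m creep '[0,0,0,0,0,0,0,0,0,0,0,0,0,0,0,0,0,0,0,0,0,0,0,0]' -1; python3 - <<'E'
import numpy as np
th=np.linspace(2.2,0.0,23)-.112
x=-.161*np.cos(th); z=.161*np.sin(th)
print(np.c_[np.diff(x),-np.diff(z)].round(4).tolist())
E
```

```text
clock: 47.5
eef_pos: [0.6599, 0.2149, 0.2556]
ee_rot: [1.0, 0.0, -0.001, 0.001]
wrist_force: [0.5, -0.1, 1.1]
opening: 0.0258
clock: 48.0
eef_pos: [0.6605, 0.2159, 0.2581]
ee_rot: [1.0, 0.0, 0.001, -0.0]
wrist_force: [-4.6, -1.1, 6.5]
opening: 0.0071
[[-0.0144, -0.0072], [-0.015, -0.0058], [-0.0155, -0.0042], [-0.0159, -0.0027], [-0.0161, -0.0011], [-0.0161, 0.0005], [-0.016, 0.0021], [-0.0157, 0.0037], [-0.0152, 0.0053], [-0.0146, 0.0067], [-0.0139, 0.0082], [-0.013, 0.0095], [-0.012, 0.0108], [-0.0108, 0.0119], [-0.0096, 0.0129], [-0.0082, 0.0138], [-0.0068, 0.0146], [-0.0053, 0.0152], [-0.0038, 0.0156], [-0.0022, 0.0159], [-0.0006, 0.0161], [0.001, 0.0161]]
```

```bash
python3 -m creep '[-0.0144,0,-0.0082,0,0,0,-0.015,0,-0.0058,0,0,0,-0.0155,0,-0.0042,0,0,0,-0.0159,0,-0.0027,0,0,0,-0.0161,0,-0.0011,0,0,0,-0.0161,0,0.0005,0,0,0,-0.016,0,0.0021,0,0,0,-0.0157,0,0.0037,0,0,0]'; python3 -m creep '[-0.0152,0,0.0053,0,0,0,-0.0146,0,0.0067,0,0,0,-0.0139,0,0.0082,0,0,0,-0.013,0,0.0095,0,0,0]'
```

```text
clock: 49.0
eef_pos: [0.5386, 0.2171, 0.2755]
ee_rot: [1.0, -0.0, 0.005, -0.002]
wrist_force: [1.5, -0.9, 9.6]
opening: 0.0073
clock: 49.5
eef_pos: [0.4804, 0.2175, 0.244]
ee_rot: [1.0, 0.0, 0.003, -0.002]
wrist_force: [-0.1, 0.9, 3.5]
opening: 0.0066
```

```bash
python3 -m creep '[-0.012,0,0.0108,0,0,0,-0.0108,0,0.0119,0,0,0,-0.0096,0,0.0129,0,0,0,-0.0082,0,0.0138,0,0,0,-0.0068,0,0.0146,0,0,0]'; python3 -m creep '[-0.0053,0,0.0152,0,0,0,-0.0038,0,0.0156,0,0,0,-0.0022,0,0.0159,0,0,0,-0.0006,0,0.0161,0,0,0,0.001,0,0.0161,0,0,0,0,0,0,0,0,0]'; python3 -c "
from h import *
T=tool();print(T.round(4)[:3,3]);c=camera('side');show(c,'s31.png',(100,140,220,190),3)"
```

```text
clock: 50.12
eef_pos: [0.4327, 0.2179, 0.1791]
ee_rot: [1.0, 0.001, 0.002, -0.002]
wrist_force: [2.1, 1.6, -2.5]
opening: 0.0071
clock: 50.88
eef_pos: [0.4205, 0.2183, 0.099]
ee_rot: [1.0, 0.002, -0.0, -0.002]
wrist_force: [-5.4, 5.0, -1.6]
opening: 0.0073
[0.4205 0.2183 0.099 ]
```

View pics/s31.png

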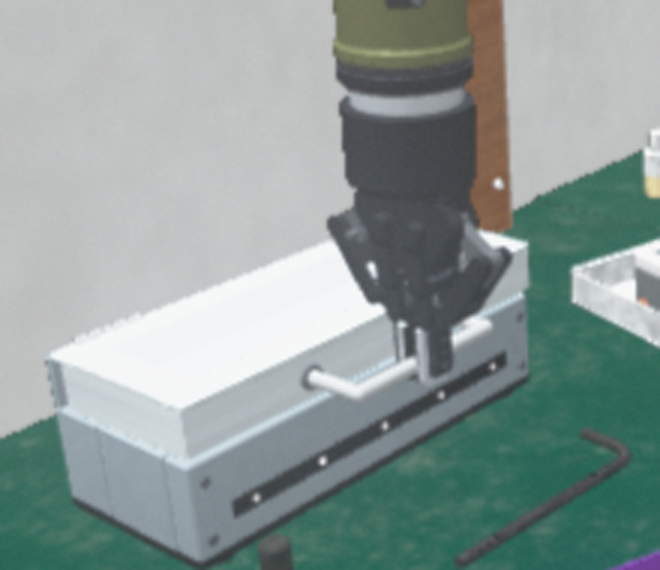

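```bash
python3 -m creep '[0,0,0.002,0,0,0,0,0,0.002,0,0,0,0,0,0,0,0,0]'; python3 -m creep '[0,0,0,0,0,0,0,0,0,0,0,0,0,0,0,0,0,0]' -0.4; python3 -m creep '[0,0,-0.02,0,0,0,0,0,-0.04,0,0,0,0,0,-0.05,0,0,0,-0.01,0.04,-0.05,0,0,0,0,0.05,-0.03,0,0,0,0,0.05,0,0,0,0,0,0,0,0,0,0]'; python3 -c "
from h import *
T=tool();print(T.round(4)[:3,3]);c=camera('side');show(c,'s32.png',(90,140,320,250),2.5);show(c,'s32full.png',(0,0,640,480),1);c=camera('wrist');show(c,'w32.png',(0,0,640,480),1)"
```

```text
clock: 51.3
eef_pos: [0.4208, 0.2183, 0.0958]
ee_rot: [1.0, 0.001, 0.0, -0.003]
wrist_force: [-4.1, 3.8, -1.2]
opening: 0.0072
clock: 51.68
eef_pos: [0.4216, 0.215, 0.0953]
ee_rot: [1.0, -0.0, 0.001, 0.0]
wrist_force: [-0.0, 0.5, 0.6]
opening: 0.0256
clock: 52.55
eef_pos: [0.411, 0.0715, 0.2831]
ee_rot: [1.0, -0.004, -0.001, 0.002]
wrist_force: [-0.2, 0.2, 0.9]
opening: 0.0264
[0.411  0.0715 0.2831]
```

View pics/s32.png

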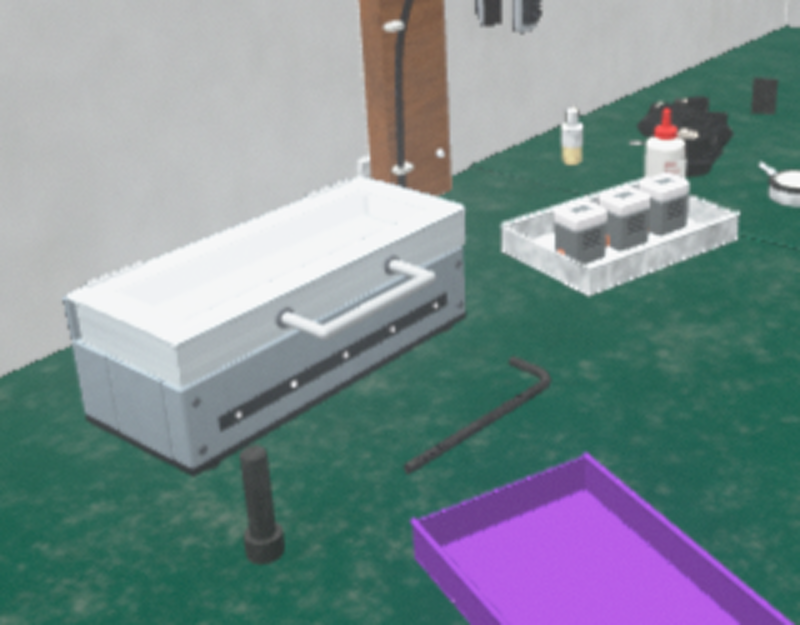

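View pics/w32.png

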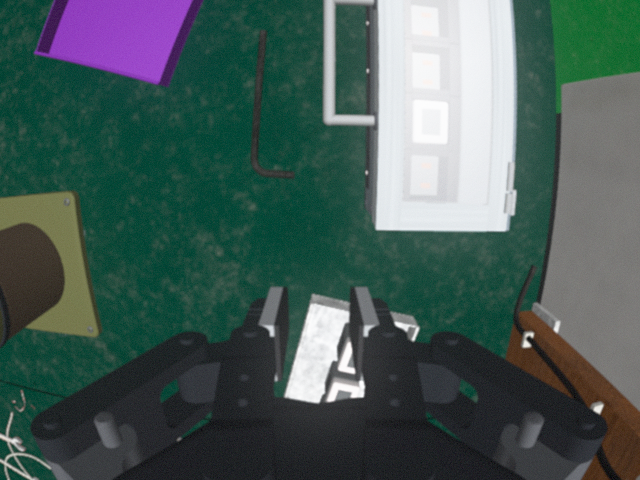

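The lid looks shut, the pack under the window is locked, and three packs stand in the tray. I compare with the first picture to verify the lid and the untouched items.

```bash
python3 - <<'E'
import cv2,numpy as np
a=cv2.imread('pics/side0.png').astype(int);b=cv2.imread('pics/s32full.png').astype(int)
d=np.abs(a-b).max(2)
print("lid/dock",(d[205:335,100:285]>40).sum(),"hex/bolt/purple",(d[285:445,240:420]>40).sum(),(d[315:370,180:210]>40).sum(),"pot",(d[180:215,345:366]>40).sum())
m=(d>40).astype(np.uint8)*255; cv2.imwrite('pics/diff.png',m)
E
```

```text
lid/dock 0 hex/bolt/purple 0 0 pot 54
```

View pics/diff.png

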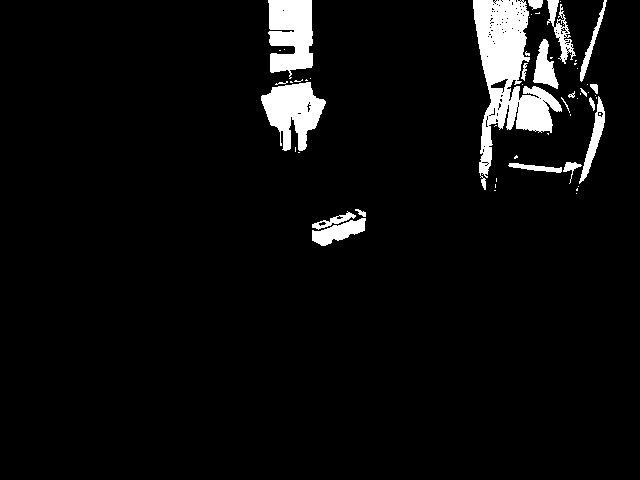

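```bash
python3 -c "
from plant import job_done, status
print(status.read_state()['wrist_force']); print(job_done())"
```

```text
[-0.28705317  0.61429976  0.64158812]
the job is handed in; nothing more can be done
None
```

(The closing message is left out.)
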